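Turn a bar over in the sloping V-block and lay it on the anvils

ROBOT

A 7-joint arm with a two-finger parallel gripper is mounted at the origin on a cart in front of the work surface, level with it; the furniture and walls round the work are solid. World frame = base frame: x ahead of the robot, y to its left, z up, the work surface at z = 0. Lengths are in m, angles in rad, forces in N, time in s.
With the tool pointing down it reaches from about 0.4 to 0.85 m from the base axis. Payload 6.9 kg.
Tool frame: the origin (TCP) lies midway between the tips of the shut fingers; the grasp point (between the pads) lies 19 mm behind it; z points along the fingers, y is the direction in which the jaws open and shut (so a half turn about z gives the same grasp; the last joint's range is limited). The gripper opens to 85 mm and grips with 20 to 120 N. Pads are 22 mm wide; open, the fingers measure 114 mm over their backs; the gripper's body (76 mm by 85 mm) begins 54 mm behind the grasp point. The pads swing forward as they close: fully open they stand 13 mm farther back than shut.
Start: joints at [-1.099, 0.507, -0.238, 1.5, 0.126, 1.149, -0.155], TCP at [0.224, 0.584, 0.231] pointing down, gripper open.
Joint ranges: [-3.08, 3.08], [-0.24, 2.05], [-1.43, 1.35], [0, 2.5], [-1.52, 4.66], [0.17, 1.96], [-2.89, 2.89]. Speed limits (rad/s): [2.39, 2.39, 3.14, 3.14, 3.14, 3.14, 3.14].

INTERFACE

Orientations are given as [roll, pitch, yaw] about the fixed x, y, z axes, in that order (R = Rz(yaw) Ry(pitch) Rx(roll)).
In Python, from plant import arm gives the robot as it stands.
- The arm moves only by the tool servo_tool, never from a script. Its argument "moves" is a list that holds one entry, the list of rows, each a list of 6 numbers: the shift along the tool's x, y, z in mm, then the turn, a rotation vector about the tool's x, y, z in degrees. In form: [[[x, y, z, wx, wy, wz], ...]]. A call has exactly 8 rows; each row shifts and turns the commanded pose from where the row before left it, along the tool's axes as they then stand; what a row does not reach is not made up. A row lasts 1/8 s, in which the tool goes at most 62.5 mm and 10.7 degrees, less where a joint would pass 70% of its speed; a pose out of reach is approached as far as the arm can. A call is refused whole if a number of a shift passes 62.5 or a number of a turn 10.7, either way. A call with a gripper value outside its range is refused whole. "jaw" is the finger opening in mm, from 0 to 85.4, set as the call begins (left out, the last holds). The fingers move at their own pace and stop on an object; "grip_force" is the grip in N (left out, the last holds). Time passes only in rows, so rows that do not move let the fingers close, or fill a call up. It gives the time, the measured TCP pose, the force and the opening at its end, in the units of the state.
- arm.observe(): the state, without advancing time (a new reading comes with each control period).
- arm.camera(name): name is "scene" or "top" or "wrist"; returns a dict with "color" (420x560x3 uint8, red, green, blue), "fx", "fy", "cx", "cy" (pixels), "cam_to_world" (4x4, takes a point from camera to world coordinates). Camera axes: x right, y down, z forward; pixel columns grow to the right and rows downward; lengths in m; the calibration is good to about 2 mm. A picture is of the moment at which its call begins. There is no depth.
- arm.finish_job(): hands the job in, once; it reports no verdict.
The state is a dict: "t": time; "qpos": joint angles; "qd": joint speeds; "effort": joint torques, N m; "eef_pos": TCP position; "tcp_rot": TCP orientation; "ft_force": force on the tool from outside, world axes, zero at the start; "wrist_torque": the same for the moment, N m; "grip_width": opening from 0.0 (shut) to 1.0 (fully open).
Only numpy, scipy, OpenCV 4.12 (cv2) and the standard library are available. Lean on these libraries where they do the work, as an engineer would, in place of code of your own. Each camera call takes 0.05 s, during which the arm holds its last target.

TASK

Lay the long bar on the pair of V anvils. Take it out of its storage block by its top end, set it in the sloping V-block with its foot against the stop and let go, then pick it up again by its middle, bring it level and lower it until it rests in both anvils, centred lengthwise, before you let go. Do not drop the bar on the bench, and leave the short bar and the loose things on the bench alone.

Things in the scene. Friction and masses are not known exactly. Their poses are not given: they have to be found in the camera images.
- long_bar: plain round steel bar, 14 mm diameter, 170 mm long, about 0.2 kg; starts upright in one of the two bores of the storage block, with 120 mm standing out. Origin at the centre of its lower end face, its z axis runs along the bar (up at the start). Both ends are alike
- long_bar_center (a point): the middle of the long bar, on its axis, 85 mm from either end
- short_bar: like the long bar but 110 mm long; stands in the other bore of the storage block with 60 mm standing out. Origin at the centre of its lower end face, z along it
- rack: fixed storage block of grey plastic, 60 x 110 x 60 mm high, origin at the centre of its underside; two bores 16.5 mm wide and 50 mm deep, open at the top, 27 mm to either side of its middle along its y axis
- cradle: fixed sloping V-block, 150 mm long and 70 mm wide at its base plate, about 138 mm high. Origin on the bench; its y axis points level, in the direction in which its V groove rises, at 45 degrees. The V flanks reach as high as the axis of a seated bar and 16 mm to either side of it; the stop at the foot reaches 6 mm above that axis. A bar let go in the groove slides down to the stop
- cradle_bed: the V groove of the sloping V-block. y axis: up along the groove (45 degrees above level); z axis: square out of the groove (45 degrees from vertical); x axis: level, across the groove. Origin: on the face of the stop, where the centre of the lower end face of a seated bar lies
- cradle_seat (a point): where the middle of the seated long bar lies, 85 mm up the groove from the stop. The bar is carried by a V at 10 to 57 mm from the stop, free from 57 to 111 mm with 34 mm of room below its axis (fingers can take its middle), carried by a V at 111 to 123 mm, and its last 47 mm stand free (fingers can hold that end)
- rest: fixed level rest: a base bar 50 x 180 x 18 mm high that carries two V anvils whose grooves run in line along its y axis. Each anvil is 40 mm long and 42 mm wide with its top at 56 mm height; their middles are 56 mm to either side of the rest's middle, so that 72 mm between them are free for the fingers, down to the base bar. Origin at the centre of its underside
- rest_seat (a point): where the middle of the long bar lies when it is seated in both anvils and centred, 54.5 mm above the bench
- loupe: loose black eye loupe, 37 mm wide, 31 mm high; a bystander
- marker: loose marker pen, 138 mm long, lying on the bench; a bystander
- specimen: loose round black specimen mount, 30 mm wide, 15 mm high; a bystander
Mind the look-alikes: they are no part of the job. There is more than one size of the rest; the job needs the larger.

How it is judged:
By the outcome, as a careful person would: the job done as asked, in the order asked, and still so for the second after the job is handed in, with the robot touching nothing.
It also fails if it takes over 51 s, if anything falls off the work surface, if the arm or the gripper's body presses on something with over 40 N, if the wrist force passes 120 N, or if a joint passes its speed limit or range.

## Working session

There is one attempt and no reset: what is moved stays moved. The work goes in short steps, Python scripts to look and compute and a tool call to move; the robot and the scene stay as the last step left them, time stands still between calls to the robot, and variables do not carry over. Pictures are saved under pics/ and viewed, and the job is handed in when it is done.

Besides the shell and the picture viewer there is one more tool, called after "Request:" as name(argument=value, ...) on one line, values as JSON. servo_tool: Moves the arm, as the interface text tells. Its arguments: {"type":"object","properties":{"moves":{"type":"array"},"jaw":{"type":"number"},"grip_force":{"type":"number"}},"required":["moves"]}

```bash
mkdir -p pics; ls; python3 - <<'E'
from plant import arm
import cv2,numpy as np
s=arm.observe();print({k:np.round(v,3).tolist() for k,v in s.items()})
for n in ["scene","top","wrist"]:
    c=arm.camera(n);cv2.imwrite(f"pics/{n}0.png",c["color"][:,:,::-1]);print(n,c["fx"],c["fy"],c["cx"],c["cy"],np.round(c["cam_to_world"],4).tolist())
E
```

```text
pics
{'t': 0.0, 'qpos': [-1.1, 0.508, -0.237, 1.501, 0.126, 1.149, -0.155], 'qd': [0.001, 0.001, -0.0, -0.001, 0.001, 0.001, -0.001], 'effort': [-0.002, -62.059, -2.188, -24.965, 0.013, 0.012, 0.0], 'eef_pos': [0.223, 0.583, 0.23], 'tcp_rot': [-3.14, 0.0, 2.776], 'ft_force': [0.365, 0.349, -0.103], 'wrist_torque': [-0.037, 0.02, 0.046], 'grip_width': 1.001}
scene 462.6510902436935 462.6510902436935 281.73089922697466 207.59060430668313 [[-0.7161, -0.369, 0.5925, -0.3636], [-0.6979, 0.395, -0.5974, 0.7953], [-0.0136, -0.8413, -0.5404, 0.9269], [0.0, 0.0, 0.0, 1.0]]
top 504.22881812873686 504.22881812873686 268.25869663214985 216.4582452900441 [[-0.0074, -0.9884, 0.1517, 0.2761], [-1.0, 0.007, -0.0033, -0.1269], [0.0022, -0.1517, -0.9884, 1.8826], [0.0, 0.0, 0.0, 1.0]]
wrist 342.2118072523163 342.2118072523163 285.0991368955531 210.6844923503141 [[0.3572, 0.8948, 0.2679, 0.1556], [0.934, -0.3413, -0.1053, 0.6093], [-0.0027, 0.2878, -0.9577, 0.3727], [0.0, 0.0, 0.0, 1.0]]
```

View pics/scene0.png

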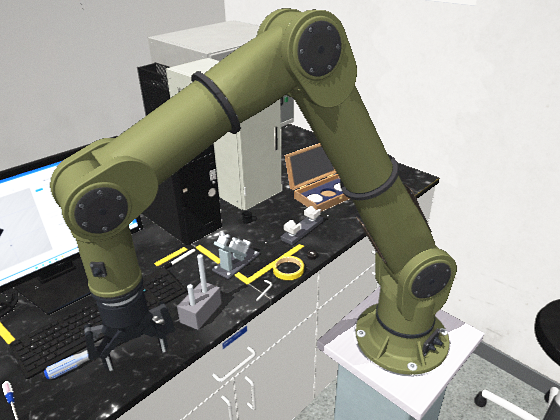

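View pics/top0.png

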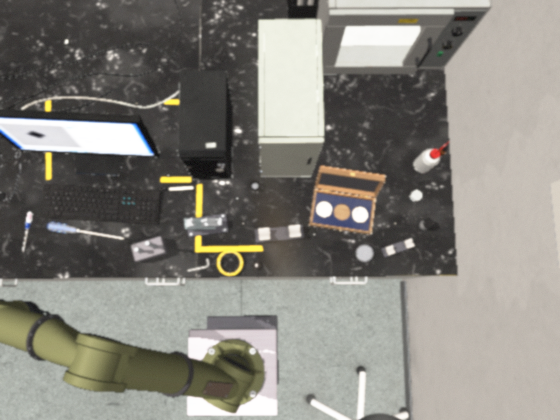

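View pics/wrist0.png

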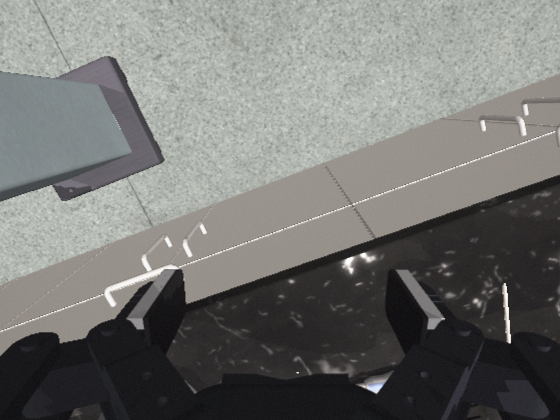

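```bash
python3 - <<'E'
import cv2
a=cv2.imread("pics/scene0.png")[185:335,150:350];cv2.imwrite("pics/sc_crop.png",cv2.resize(a,None,fx=4,fy=4,interpolation=cv2.INTER_CUBIC))
a=cv2.imread("pics/top0.png")[170:290,120:320];cv2.imwrite("pics/top_crop.png",cv2.resize(a,None,fx=4,fy=4,interpolation=cv2.INTER_CUBIC))
a=cv2.imread("pics/top0.png")[170:290,300:460];cv2.imwrite("pics/top_crop2.png",cv2.resize(a,None,fx=4,fy=4,interpolation=cv2.INTER_CUBIC))
E
```

```text
(no output)
```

View pics/sc_crop.png

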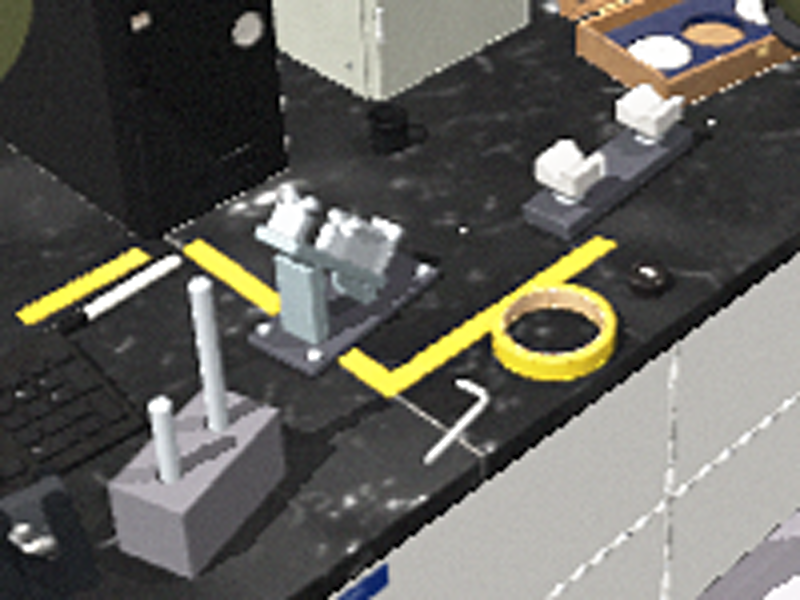

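View pics/top_crop.png

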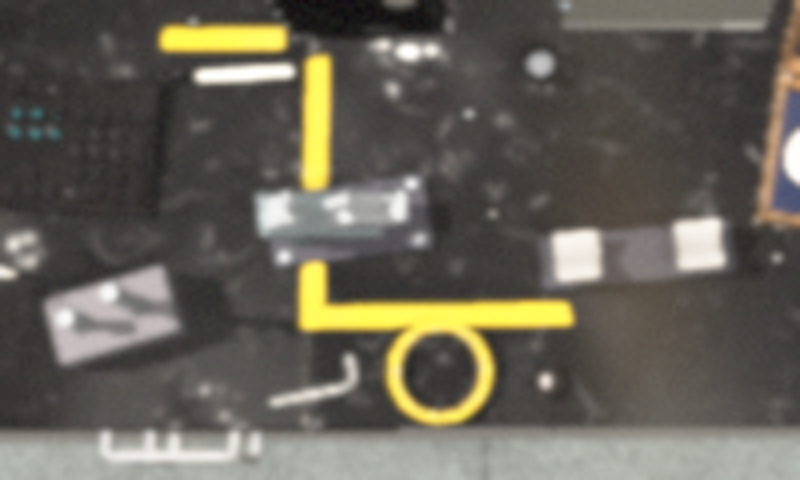

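View pics/top_crop2.png

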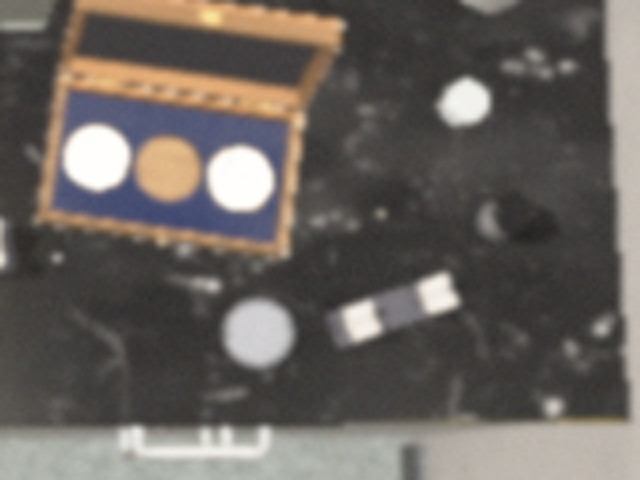

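```bash
cat > h.py <<'E'
from plant import arm
import cv2,numpy as np
from scipy.spatial.transform import Rotation as R
def snap(n,name,crop=None,f=1):
    c=arm.camera(n);np.savez("pics/"+name+".npz",T=c["cam_to_world"],K=[c["fx"],c["fy"],c["cx"],c["cy"]])
    im=c["color"][:,:,::-1]; cv2.imwrite("pics/"+name+".png",im); return c
def load(name):
    d=np.load("pics/"+name+".npz");return d["T"],d["K"]
def onz(name,uv,z):
    T,K=load(name);d=T[:3,:3]@np.array([(uv[0]-K[2])/K[0],(uv[1]-K[3])/K[1],1]);o=T[:3,3];return o+d*(z-o[2])/d[2]
def proj(name,P):
    T,K=load(name);p=(np.atleast_2d(P)-T[:3,3])@T[:3,:3];return np.c_[K[0]*p[:,0]/p[:,2]+K[2],K[1]*p[:,1]/p[:,2]+K[3]]
def st():
    s=arm.observe();print("t",s["t"],"pos",np.round(s["eef_pos"],4),"rpy",np.round(s["tcp_rot"],4),"q",np.round(s["qpos"],2),"F",np.round(s["ft_force"],1),"g",round(float(s["grip_width"]),3));return s
E
python3 - <<'E'
from h import *
for n in("scene","top"): snap(n,n+"1")
c=lambda u,v:(120+u/4,170+v/4)
s=lambda u,v:(150+u/4,185+v/4)
for nm,uv,z in [("long",(107,293),.18),("short",(65,318),.12),("rack mid",(113,315),.06),("anvilL",(577,256),.056),("anvilR",(698,245),.056),("cradle plate corners",(412,184),.01),("",(420,240),.01),("",(284,257),.01)]:
    print(nm,onz("top1",c(*uv),z).round(4))
for nm,uv,z in [("long",(201,283),.18),("short",(160,403),.12),("anvilL",(570,165),.056),("anvilR",(648,110),.056),("scr",(264,328),.01),("",(315,355),.01),("",(427,270),.01)]:
    print("sc",nm,onz("scene1",s(*uv),z).round(4))
E
```

```text
long [0.4486 0.2796 0.18  ]
short [0.433 0.33  0.12 ]
rack mid [0.4407 0.3023 0.06  ]
anvilL [ 0.4919 -0.1179  0.056 ]
anvilR [ 0.5012 -0.2283  0.056 ]
cradle plate corners [0.5665 0.0369 0.01  ]
 [0.5135 0.0291 0.01  ]
 [0.4984 0.156  0.01  ]
sc long [0.4485 0.2778 0.18  ]
sc short [0.4342 0.3296 0.12  ]
sc anvilL [ 0.4866 -0.1106  0.056 ]
sc anvilR [ 0.4939 -0.216   0.056 ]
sc scr [0.5538 0.1605 0.01  ]
sc  [0.5013 0.154  0.01  ]
sc  [0.515  0.0258 0.01  ]
```

```bash
cat >> h.py <<'E'
def Tof(p,r):
    T=np.eye(4);T[:3,:3]=R.from_euler("xyz",r).as_matrix();T[:3,3]=p;return T
def cur():
    s=arm.observe();return Tof(s["eef_pos"],s["tcp_rot"])
def rows(T0,T1,n,dec=1):
    # straight-line, slerp rotation; n rows
    R0=T0[:3,:3];w=R.from_matrix(R0.T@T1[:3,:3]).as_rotvec()
    T=T0.copy();out=[]
    for k in range(1,n+1):
        G=np.eye(4);G[:3,:3]=R0@R.from_rotvec(w*k/n).as_matrix();G[:3,3]=T0[:3,3]+(T1[:3,3]-T0[:3,3])*k/n
        D=np.linalg.inv(T)@G
        r=np.r_[D[:3,3]*1000,np.degrees(R.from_matrix(D[:3,:3]).as_rotvec())].round(dec)
        out.append(r.tolist());E=np.eye(4);E[:3,3]=r[:3]/1000;E[:3,:3]=R.from_rotvec(np.radians(r[3:])).as_matrix();T=T@E
    print("[["+",".join(str([float(x) for x in r]).replace(".0,",",").replace(".0]","]").replace(" ","") for r in out)+"]]");return T
E
python3 - <<'E'
from h import *
rows(cur(),Tof([.50,.10,.34],[-np.pi,0,1.689]),16,0)
E
```

```text
[[[-27,-22,-7,-0,0,4],[-28,-20,-7,-0,0,4],[-30,-18,-6,-0,0,4],[-31,-16,-7,-0,0,4],[-32,-14,-7,-0,0,3],[-33,-12,-7,-0,0,4],[-33,-10,-7,-0,0,4],[-34,-7,-6,-0,0,4],[-35,-5,-7,-0,0,4],[-34,-3,-7,-0,0,4],[-35,0,-7,-0,0,4],[-35,2,-7,-0,0,4],[-34,5,-6,-0,0,4],[-34,7,-7,-0,0,3],[-34,9,-7,-0,0,4],[-33,11,-7,-0,0,4]]]
```

Request:
servo_tool(moves=[[[-27, -22, -7, 0, 0, 4], [-28, -20, -7, 0, 0, 4], [-30, -18, -6, 0, 0, 4], [-31, -16, -7, 0, 0, 4], [-32, -14, -7, 0, 0, 3], [-33, -12, -7, 0, 0, 4], [-33, -10, -7, 0, 0, 4], [-34, -7, -6, 0, 0, 4]]], jaw=60)

```text
t: 1.25
eef_pos: [0.3622, 0.341, 0.2856]
tcp_rot: [3.141, -0.0, 2.232]
ft_force: [-0.3, 1.1, 0.2]
grip_width: 0.701
```

Request:
servo_tool(moves=[[[-35, -5, -7, 0, 0, 4], [-34, -3, -7, 0, 0, 4], [-35, 0, -7, 0, 0, 4], [-35, 2, -7, 0, 0, 4], [-34, 5, -6, 0, 0, 4], [-34, 7, -7, 0, 0, 3], [-34, 9, -7, 0, 0, 4], [-33, 11, -7, 0, 0, 4]]])

```text
t: 2.25
eef_pos: [0.5003, 0.0991, 0.3405]
tcp_rot: [3.142, -0.0, 1.692]
ft_force: [1.0, 0.5, -0.2]
grip_width: 0.701
```

```bash
python3 - <<'E'
from h import *
snap("wrist","w1");st()
E
```

```text
t 2.3 pos [0.5026 0.094  0.3414] rpy [3.1392e+00 3.1000e-03 1.6825e+00] q [-0.38  0.25  0.19  1.6  -0.05  1.29 -0.07] F [ 2.8 -3.8  1.5] g 0.701
```

View pics/w1.png

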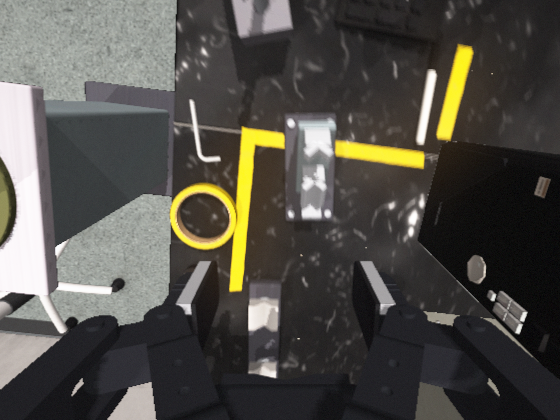

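```bash
python3 - <<'E'
import cv2
im=cv2.imread("pics/w1.png")
a=cv2.resize(im[105:230,270:350],None,fx=4.6,fy=4.6,interpolation=cv2.INTER_CUBIC)
b=cv2.resize(im[270:385,235:295],None,fx=5,fy=5,interpolation=cv2.INTER_CUBIC)
cv2.imwrite("pics/w1a.png",a);cv2.imwrite("pics/w1b.png",b)
E
```

```text
(no output)
```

View pics/w1a.png

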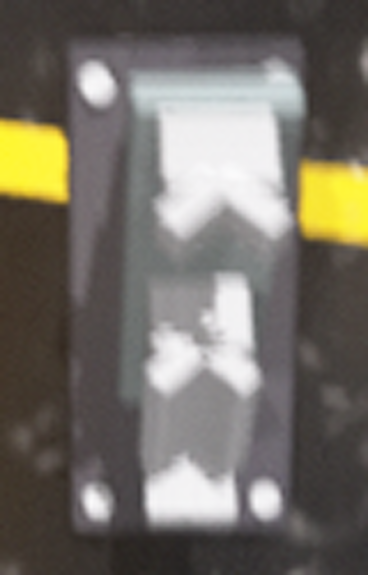

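View pics/w1b.png

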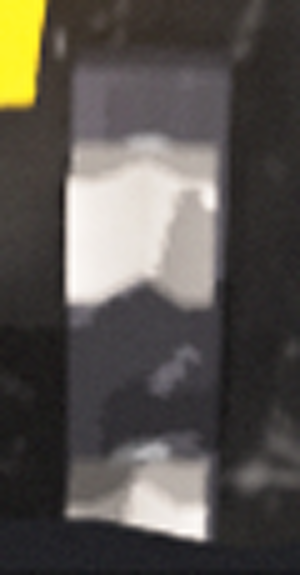

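```bash
python3 - <<'E'
from h import *
a=lambda u,v:(270+u/4.6,105+v/4.6)
b=lambda u,v:(235+u/5,270+v/5)
for z in(.008,.012):
  P=np.array([onz("w1",a(*c),z) for c in [(70,38),(303,38),(70,528),(295,530)]]);print(P.round(4).tolist(),P.mean(0), np.linalg.norm(P[0]-P[1]),np.linalg.norm(P[0]-P[2]))
# mid-line features with bed heights guess h0=.051
for nm,c,z in [("apex123",(217,170),.051+.707*(.123-.0099)),("apex111",(222,205),.051+.707*(.111-.0099)),("stop top L",(145,480),.055),("stop bottom edge?",(190,525),.055),("lower apex",(207,350),.051+.707*(.057-.0099))]: print(nm,onz("w1",a(*c),z).round(4))
print("rest")
for nm,c,z in [("1",(68,172),.056),("2",(217,180),.056),("3",(66,300),.056),("4",(216,305),.056),("base1",(72,68),.018),("base2",(232,65),.018),("an2 L",(68,510),.056),("an2 top L",(70,488),.056),("an2 top R",(213,495),.056)]: print(nm,onz("w1",b(*c),z).round(4))
E
```

```text
[[0.4928, 0.1642, 0.008], [0.5599, 0.1724, 0.008], [0.5109, 0.0156, 0.008], [0.582, 0.0236, 0.008]] [0.53639788 0.09397405 0.008     ] 0.06759000148531859 0.14966964528260948
[[0.4928, 0.1643, 0.012], [0.5593, 0.1724, 0.012], [0.5108, 0.017, 0.012], [0.5812, 0.0249, 0.012]] [0.53602329 0.09462734 0.012     ] 0.06702053376098846 0.14840862988939485
apex123 [0.5281 0.1423 0.131 ]
apex111 [0.5312 0.134  0.1225]
stop top L [0.5284 0.0479 0.055 ]
stop bottom edge? [0.543  0.0361 0.055 ]
lower apex [0.5371 0.0929 0.0843]
rest
1 [ 0.4727 -0.1005  0.056 ]
2 [ 0.515  -0.0979  0.056 ]
3 [ 0.476  -0.1428  0.056 ]
4 [ 0.5195 -0.1392  0.056 ]
base1 [ 0.469  -0.0888  0.018 ]
base2 [ 0.517  -0.0819  0.018 ]
an2 L [ 0.4833 -0.2169  0.056 ]
an2 top L [ 0.4832 -0.2087  0.056 ]
an2 top R [ 0.5264 -0.2061  0.056 ]
```

```bash
cat >> h.py <<'E'
def frame(yaw,wy): # tool pointing down, tool y = (cos yaw, sin yaw), then turn wy deg about tool y
    M=R.from_euler("xyz",[np.pi,0,np.pi/2+yaw])*R.from_rotvec([0,np.radians(wy),0]);return M.as_matrix()
def pose(p,yaw,wy):
    T=np.eye(4);T[:3,:3]=frame(yaw,wy);T[:3,3]=p;return T
def bed(foot,yaw):
    T=np.eye(4);c=np.sqrt(.5);yc=np.array([-np.sin(yaw),np.cos(yaw),0]);u=np.array([0,0,1.])
    T[:3,0]=[np.cos(yaw),np.sin(yaw),0];T[:3,1]=c*(yc+u);T[:3,2]=c*(u-yc);T[:3,3]=foot;return T
E
python3 - <<'E'
from h import *
st()
B=bed([.542,.048,.051],.134)
p=(B@[0,.085,.12,1])[:3];T=pose(p,.134,45);print(p,T[:3,2],B[:3,2])
rows(cur(),T,8,0)
E
```

```text
t 2.3 pos [0.5026 0.094  0.3414] rpy [3.1392e+00 3.1000e-03 1.6825e+00] q [-0.38  0.25  0.19  1.6  -0.05  1.29 -0.07] F [ 2.8 -3.8  1.5] g 0.701
[0.54530642 0.02347312 0.19595689] [-0.094469    0.70076787 -0.70710678] [ 0.094469   -0.70076787  0.70710678]
[[[-9,4,18,0,6,-0],[-11,5,17,0,5,-0],[-13,4,16,0,6,-0],[-14,4,15,0,6,-1],[-16,4,13,0,5,0],[-17,4,12,0,6,0],[-18,4,10,1,6,0],[-19,4,8,-0,5,-0]]]
```

Request:
servo_tool(moves=[[[-9, 4, 18, 0, 6, 0], [-11, 5, 17, 0, 5, 0], [-13, 4, 16, 0, 6, 0], [-14, 4, 15, 0, 6, -1], [-16, 4, 13, 0, 5, 0], [-17, 4, 12, 0, 6, 0], [-18, 4, 10, 0, 6, 0], [-19, 4, 8, 0, 5, 0]]])

```text
t: 3.3
eef_pos: [0.5431, 0.0298, 0.1935]
tcp_rot: [3.132, -0.788, 1.716]
ft_force: [-0.3, 0.5, 0.7]
grip_width: 0.701
```

```bash
python3 - <<'E'
from h import *
snap("wrist","w2");st()
E
```

```text
t 3.35 pos [0.5426 0.0267 0.1891] rpy [ 3.1409 -0.7906  1.7053] q [ 0.3   0.64  0.06  1.7  -0.74  1.33  0.87] F [ 0.7 -2.9 -3.1] g 0.704
```

View pics/w2.png

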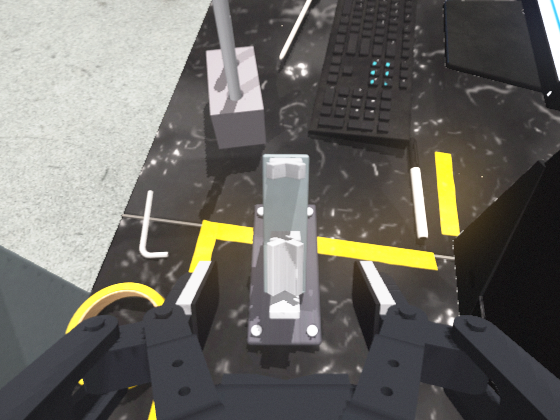

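```bash
cat >> h.py <<'E'
def over(name,B,out,box,f):
    im=cv2.imread("pics/"+name+".png");x0,y0,x1,y1=box
    im=cv2.resize(im[y0:y1,x0:x1],None,fx=f,fy=f,interpolation=cv2.INTER_CUBIC)
    def L(P,col):
        q=proj(name,(np.c_[np.array(P),np.ones(len(P))]@B.T)[:,:3]);q=((q-[x0,y0]+.5)*f-.5)
        cv2.polylines(im,[np.int32(q*8)],False,col,1,cv2.LINE_AA,3)
    a=.0099
    for y in(.010,.057,.111,.123): L([[-.016,y,0],[-a,y,0],[0,y,-a],[a,y,0],[.016,y,0]],(0,0,255))
    for x in(-.016,.016):
        L([[x,.01,0],[x,.057,0]],(0,200,0));L([[x,.111,0],[x,.123,0]],(0,200,0))
    L([[-.016,0,.006],[.016,0,.006]],(255,0,0));L([[0,0,0],[0,.17,0]],(255,0,255))
    cv2.imwrite("pics/"+out+".png",im)
E
python3 - <<'E'
from h import *
B=bed([.542,.048,.051],.134)
over("w2",B,"o2",(235,140,335,350),2.8*1)
over("w1",B,"o1",(270,105,350,230),4.6)
E
```

```text
(no output)
```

View pics/o2.png

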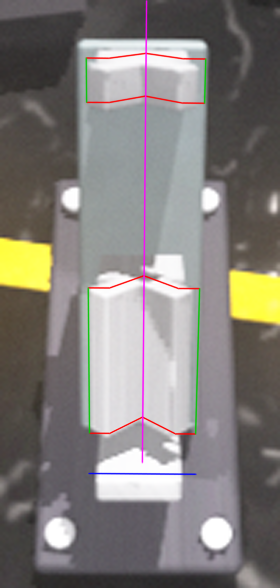

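View pics/o1.png

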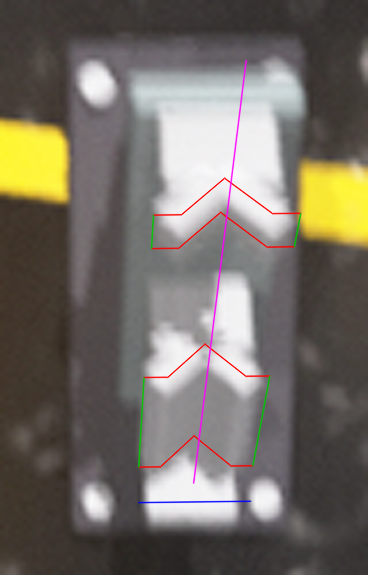

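```bash
python3 - <<'E'
from h import *
print(onz("w2",(234.5,98),.06), onz("w2",(222.5,0),.163))
im=cv2.imread("pics/w2.png")[0:160,180:290];cv2.imwrite("pics/w2r.png",cv2.resize(im,None,fx=3.5,fy=3.5,interpolation=cv2.INTER_CUBIC))
g=np.array([.4485,.279,.158]);M=frame(.134,20)
p=g+.019*M[:,2];T=pose(p-.10*M[:,2],.134,20);print(p,T[:3,3])
st();rows(cur(),T,16,0)
E
```

```text
[0.45158397 0.27133797 0.06      ] [0.45055197 0.28531338 0.163     ]
[0.44763182 0.28544013 0.14014584] [0.45220119 0.25154472 0.2341151 ]
t 3.35 pos [0.5426 0.0267 0.1891] rpy [ 3.1409 -0.7906  1.7053] q [ 0.3   0.64  0.06  1.7  -0.74  1.33  0.87] F [ 0.7 -2.9 -3.1] g 0.704
[[[12,-4,8,0,-2,0],[13,-3,8,0,-1,0],[13,-4,8,0,-2,0],[13,-4,8,0,-1,0],[13,-4,7,0,-2,0],[13,-3,6,0,-1,0],[14,-4,7,0,-2,0],[14,-4,6,0,-2,0],[13,-3,5,0,-1,0],[14,-4,5,0,-2,0],[15,-4,5,0,-1,0],[14,-4,5,0,-2,0],[14,-3,4,0,-2,0],[15,-4,3,0,-1,0],[14,-4,3,0,-2,0],[15,-4,3,0,-1,0]]]
```

View pics/w2r.png

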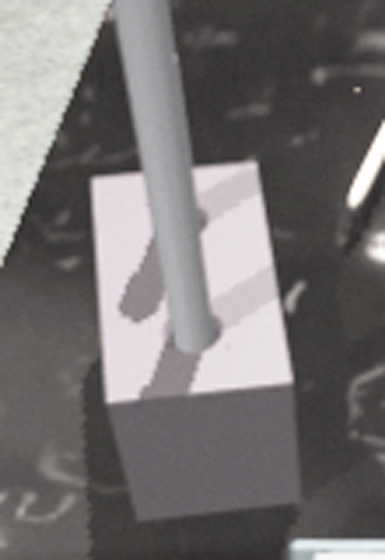

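Request:
servo_tool(moves=[[[12, -4, -5, 0, -3, 0], [24, -8, 12, 0, -3, 0], [26, -8, 14, 0, -3, 0], [28, -8, 14, 0, -3, 0], [27, -7, 14, 0, -3, 0], [28, -8, 13, 0, -3, 0], [30, -8, 12, 0, -4, 0], [28, -7, 8, 0, -3, 0]]], jaw=60)

```text
t: 4.35
eef_pos: [0.4547, 0.2349, 0.2367]
tcp_rot: [3.133, -0.347, 1.714]
ft_force: [1.2, -1.3, 0.1]
grip_width: 0.706
```

```bash
python3 - <<'E'
from h import *
st();snap("wrist","w3");st()
E
```

```text
t 4.35 pos [0.4547 0.2349 0.2367] rpy [ 3.1334 -0.3474  1.7142] q [-0.36  0.3   0.1   1.89 -0.46  0.95  0.15] F [ 1.2 -1.3  0.1] g 0.706
t 4.4 pos [0.4523 0.2405 0.2378] rpy [ 3.1334 -0.349   1.7211] q [-0.37  0.3   0.09  1.89 -0.46  0.95  0.14] F [-1.4  5.3  1.6] g 0.703
```

View pics/w3.png

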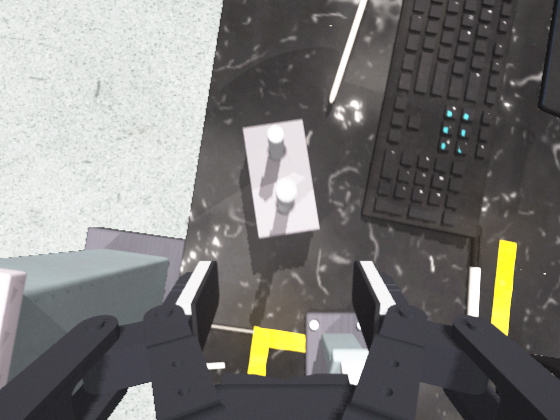

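```bash
python3 - <<'E'
from h import *
im=cv2.imread("pics/w3.png")[105:245,230:330];cv2.imwrite("pics/w3r.png",cv2.resize(im,None,fx=4,fy=4,interpolation=cv2.INTER_CUBIC))
print(onz("w3",(285.5,189),.18),onz("w3",(275.5,134),.12))
P=np.array([onz("w3",c,.06) for c in[(244,128),(301,121),(319,229),(260,237)]]);print(P.round(4),P.mean(0))
E
```

```text
[0.44936383 0.28000262 0.18      ] [0.43445515 0.33058736 0.12      ]
[[0.399  0.3487 0.06  ]
 [0.4541 0.3638 0.06  ]
 [0.4864 0.2599 0.06  ]
 [0.4303 0.244  0.06  ]] [0.44244424 0.30409754 0.06      ]
```

View pics/w3r.png

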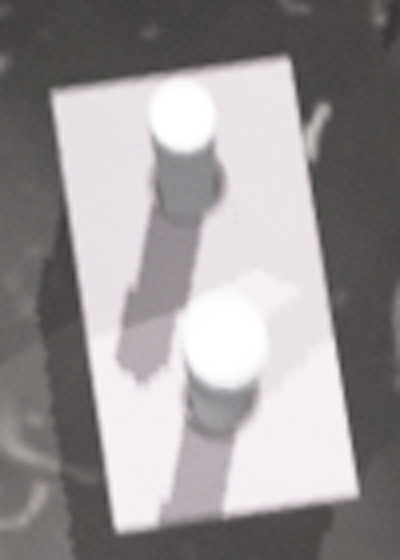

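```bash
python3 - <<'E'
from h import *
g=np.array([.4495,.2795,.158]);M=frame(.134,20)
p=g+.019*M[:,2];T=pose(p,.134,20);print(p)
st();rows(cur(),T,5,0)
E
```

```text
[0.44863182 0.28594013 0.14014584]
t 4.4 pos [0.4523 0.2405 0.2378] rpy [ 3.1334 -0.349   1.7211] q [-0.37  0.3   0.09  1.89 -0.46  0.95  0.14] F [-1.4  5.3  1.6] g 0.703
[[[2,0,21,0,-0,0],[2,1,22,0,-0,0],[2,0,21,0,-0,1],[2,1,22,0,-0,-0],[1,0,21,0,-0,-0]]]
```

Request:
servo_tool(moves=[[[2, 0, 15, 0, 0, 0], [2, 1, 22, 0, 0, 0], [2, 0, 22, 0, 0, 0], [2, 1, 22, 0, 0, 1], [1, 0, 15, 0, 0, 0], [0, 0, 8, 0, 0, 0], [0, 0, 0, 0, 0, 0], [0, 0, 0, 0, 0, 0]]], jaw=60)

```text
t: 5.4
eef_pos: [0.4525, 0.2768, 0.1417]
tcp_rot: [3.141, -0.349, 1.693]
ft_force: [-0.9, 0.5, -0.1]
grip_width: 0.702
```

```bash
python3 - <<'E'
from h import *
snap("wrist","w4");st()
E
```

```text
t 5.45 pos [0.4525 0.2769 0.1418] rpy [ 3.1404 -0.3492  1.6936] q [-0.4   0.43  0.04  2.   -0.57  0.71  0.2 ] F [0.4 0.3 0.6] g 0.697
```

View pics/w4.png

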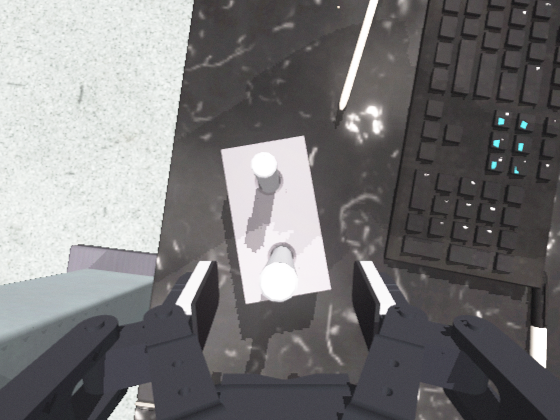

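```bash
python3 - <<'E'
from h import *
print(onz("w4",(279,282),.18))
g=np.array([.4495,.2795,.158]);M=frame(.134,20)
T=pose(g+.019*M[:,2],.134,20);rows(cur(),T,2,1)
E
```

```text
[0.45059977 0.2781575  0.18      ]
[[[4.2,-1.4,2.4,0.1,-0,-0.3],[4.2,-1.4,2.4,0.2,-0,-0.3]]]
```

Request:
servo_tool(moves=[[[4, -1, 2, 0, 0, -0.3], [4, -1, 2, 0, 0, -0.3], [0, 0, 0, 0, 0, 0], [0, 0, 0, 0, 0, 0], [0, 0, 0, 0, 0, 0], [0, 0, 0, 0, 0, 0], [0, 0, 0, 0, 0, 0], [0, 0, 0, 0, 0, 0]]], jaw=8, grip_force=90)

```text
t: 6.45
eef_pos: [0.4488, 0.286, 0.1405]
tcp_rot: [3.138, -0.35, 1.705]
ft_force: [-1.7, 0.9, 5.2]
grip_width: 0.131
```

```bash
python3 - <<'E'
from h import *
snap("wrist","w5");st()
E
```

```text
t 6.5 pos [0.4488 0.286  0.1405] rpy [ 3.1379 -0.3497  1.7049] q [-0.42  0.43  0.04  2.   -0.57  0.7   0.19] F [-2.7  0.4  5.1] g 0.128
```

View pics/w5.png

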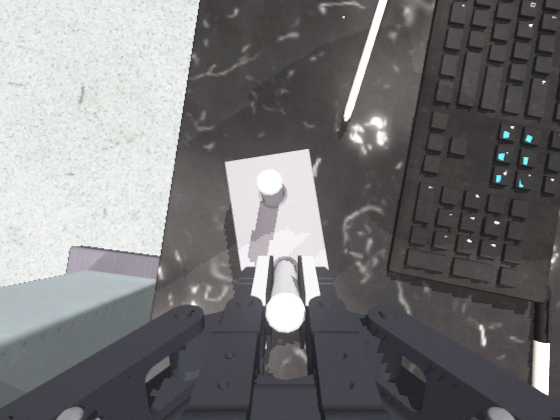

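```bash
python3 - <<'E'
from h import *
C=cur();T=C.copy();T[2,3]+=.11;rows(C,T,7,0)
B=bed([.5415,.0485,.051],.134)
M=frame(.134,-25)
G=(B@[0,.1485+.006,.045,1])[:3];T2=pose(G+.019*M[:,2],.134,-25);print(T2[:3,3])
rows(T,T2,8,0)
E
```

```text
[[[5,0,-15,-0,-0,0],[6,0,-15,-0,-0,0],[5,0,-14,-0,-0,0],[6,0,-15,-0,-0,0],[5,0,-15,-0,-0,0],[5,0,-15,-0,-0,0],[6,0,-14,-0,-0,0]]]
[0.53222841 0.11727632 0.17484795]
[[[-24,8,1,0,-6,-0],[-24,7,4,0,-5,-0],[-24,8,6,0,-6,-0],[-22,7,8,0,-6,-0],[-22,8,11,0,-5,-0],[-21,7,12,0,-6,-0],[-19,8,15,0,-5,-0],[-18,7,16,0,-6,-0]]]
```

Request:
servo_tool(moves=[[[2, 0, -6, 0, 0, 0], [7, 0, -18, 0, 0, 0], [7, 0, -20, 0, 0, 0], [7, 0, -20, 0, 0, 0], [7, 0, -20, 0, 0, 0], [7, 0, -20, 0, 0, 0], [7, 0, -20, 0, 0, 0], [7, 0, -18, 0, 0, 0]]])

```text
t: 7.5
eef_pos: [0.4487, 0.2842, 0.2917]
tcp_rot: [3.138, -0.348, 1.704]
ft_force: [0.3, -0.2, -1.4]
grip_width: 0.129
```

```bash
python3 - <<'E'
from h import *
snap("scene","s2");snap("wrist","w6");st()
B=bed([.5415,.0485,.051],.134)
M=frame(.134,-25)
G=(B@[0,.1485+.006,.045,1])[:3];T2=pose(G+.019*M[:,2],.134,-25);T2[2,3]+=.07;C=cur()
Tm=T2.copy();Tm[:3,3]=C[:3,3]*.5+T2[:3,3]*.5;Tm[2,3]+=.015
T=rows(C,Tm,5,0);rows(T,T2,4,0)
im=cv2.imread("pics/s2.png")[150:330,100:320];cv2.imwrite("pics/s2c.png",cv2.resize(im,None,fx=3.3,fy=3.3,interpolation=cv2.INTER_CUBIC))
E
```

```text
t 7.6 pos [0.4495 0.2848 0.2928] rpy [ 3.1341 -0.3493  1.7054] q [-0.47  0.26  0.11  1.78 -0.43  1.05 -0.03] F [-1.2 -0.7 -1.7] g 0.128
[[[-17,6,-4,0,-9,-0],[-18,6,-2,0,-9,-0],[-18,6,1,0,-9,-0],[-17,6,4,0,-9,-0],[-16,6,7,0,-9,-0]]]
[[[-16,7,18,0,-0,-0],[-16,8,18,0,-0,-0],[-16,7,19,0,-0,-0],[-16,8,18,0,-0,-0]]]
```

View pics/s2c.png

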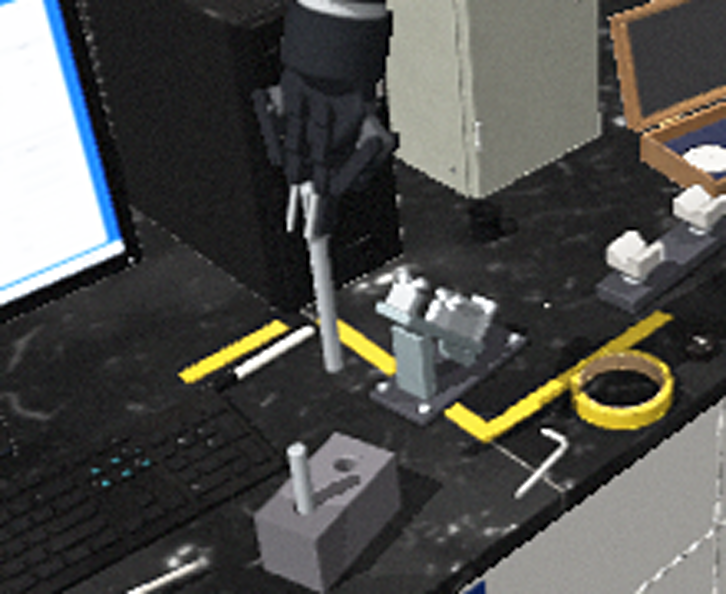

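Request:
servo_tool(moves=[[[-10, 4, -5, 0, -7, 0], [-18, 6, -3, 0, -9, 0], [-18, 6, 1, 0, -9, 0], [-18, 6, 4, 0, -9, 0], [-16, 6, 7, 0, -9, 0], [-19, 8, 20, 0, -2, 0], [-21, 9, 23, 0, 0, 0], [-22, 9, 24, 0, 0, 0]]])

```text
t: 8.6
eef_pos: [0.5244, 0.1246, 0.247]
tcp_rot: [3.139, 0.436, 1.702]
ft_force: [-0.6, -0.6, -1.6]
grip_width: 0.124
```

Request:
servo_tool(moves=[[[-5, 3, 6, 0, 0, 0], [0, 0, 0, 0, 0, 0], [0, 0, 0, 0, 0, 0], [0, 0, 0, 0, 0, 0], [0, 0, 0, 0, 0, 0], [0, 0, 0, 0, 0, 0], [0, 0, 0, 0, 0, 0], [0, 0, 0, 0, 0, 0]]])

```text
t: 9.6
eef_pos: [0.5282, 0.1202, 0.2451]
tcp_rot: [3.138, 0.436, 1.702]
ft_force: [0.1, -0.1, -1.2]
grip_width: 0.128
```

```bash
python3 - <<'E'
from h import *
snap("scene","s3");snap("wrist","w7");st()
im=cv2.imread("pics/s3.png")[170:300,150:310];cv2.imwrite("pics/s3c.png",cv2.resize(im,None,fx=4,fy=4,interpolation=cv2.INTER_CUBIC))
E
```

```text
t 9.7 pos [0.5282 0.1201 0.2451] rpy [3.1376 0.4364 1.7018] q [-0.72  0.45  0.28  1.67  0.32  1.19 -0.46] F [ 0.3  1.2 -1.7] g 0.127
```

View pics/s3c.png

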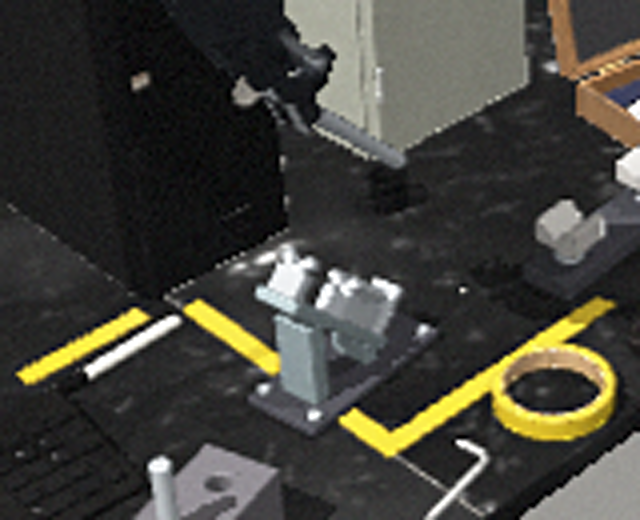

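View pics/w7.png

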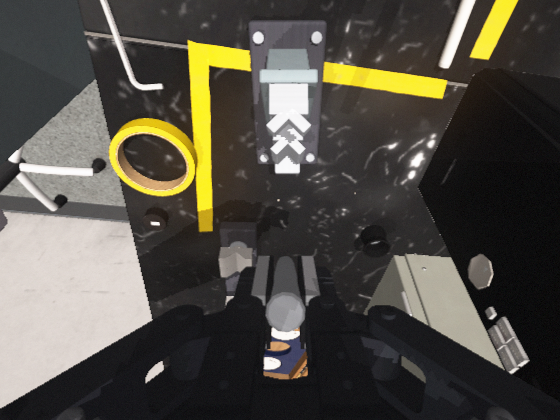

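```bash
python3 - <<'E'
from h import *
C=cur();G=C[:3,3]-.019*C[:3,2]
# bar dir in tool: up at rack with wy=20
d=C[:3,:3]@(frame(.134,20).T@[0,0,1]);print("dir",d, np.degrees(np.arcsin(d[2])))
print("foot",G-.1485*d,proj("s3",G-.1485*d), "mid",proj("s3",G-.08*d),"foot end lower", proj("s3",G-.1485*d-[0,0,.005]))
B=bed([.5415,.0485,.051],.134);print("in bed",np.linalg.inv(B)@np.r_[G,1]*1000, B[:3,:3].T@d)
for f in ("foot",):pass
T=np.eye(4);T[:3,:3]=frame(.134,-25)
im=cv2.imread("pics/s3.png");
over("s3",B,"o3",(190,215,290,290),6)
M=frame(.134,-25)
E
```

```text
dir [-0.09604466  0.7005776   0.70708306] 44.99807799566061
foot [0.54131034 0.02403877 0.15730708] [[249.22172292 210.50383942]] mid [[237.75358435 204.01339836]] foot end lower [[249.30596611 211.8731561 ]]
in bed [  -3.69162695  206.54654701   92.28939178 1000.        ] [-1.58695823e-03  9.99998740e-01 -3.22861264e-05]
```

View pics/o3.png

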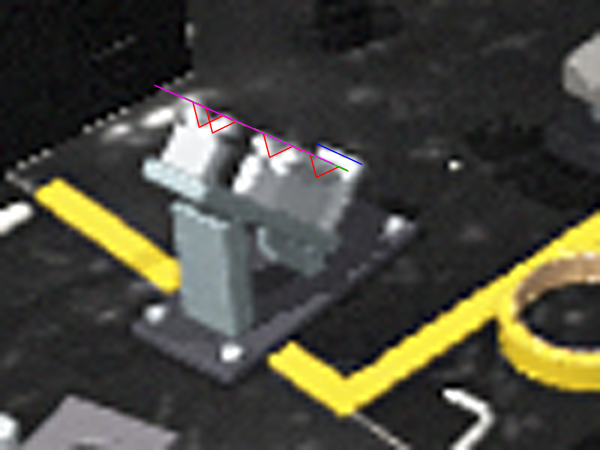

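```bash
python3 - <<'E'
from h import *
C=cur();B=bed([.5415,.0485,.051],.134);M=frame(.134,-25)
T=pose((B@[0,.1545,.012,1])[:3]+.019*M[:,2],.134,-25);print(T[:3,3])
T1=rows(C,T,6,1)
E
```

```text
[0.52911094 0.14040166 0.15151343]
[[[9.6,0.5,12.7,0,0,-0],[9.6,0.6,12.8,0.1,0,-0.1],[9.6,0.6,12.7,-0,0,0],[9.6,0.6,12.7,0,0,-0],[9.6,0.6,12.7,0,0,-0],[9.7,0.5,12.8,0.1,0,-0.1]]]
```

Request:
servo_tool(moves=[[[10, 0.5, 13, 0, 0, 0], [10, 0.5, 13, 0, 0, 0], [10, 0.5, 13, 0, 0, 0], [10, 0.5, 13, 0, 0, 0], [10, 0.5, 13, 0, 0, 0], [8, 0.5, 11, 0, 0, 0], [0, 0, 0, 0, 0, 0], [0, 0, 0, 0, 0, 0]]])

```text
t: 10.7
eef_pos: [0.5291, 0.1407, 0.1521]
tcp_rot: [3.137, 0.436, 1.701]
ft_force: [-0.4, 0.6, -1.4]
grip_width: 0.131
```

```bash
python3 - <<'E'
from h import *
snap("scene","s4");snap("wrist","w8");st()
C=cur();G=C[:3,3]-.019*C[:3,2];B=bed([.5415,.0485,.051],.134);print("in bed",np.linalg.inv(B)@np.r_[G,1]*1000)
im=cv2.imread("pics/s4.png")[200:290,180:300];cv2.imwrite("pics/s4c.png",cv2.resize(im,None,fx=6,fy=6,interpolation=cv2.INTER_CUBIC))
E
```

```text
t 10.8 pos [0.5292 0.1407 0.1523] rpy [3.1364 0.436  1.701 ] q [-0.73  0.57  0.27  1.76  0.31  1.   -0.55] F [-0.9  0.1 -0.7] g 0.127
in bed [1.82824754e-02 1.55318382e+02 1.23638454e+01 1.00000000e+03]
```

View pics/s4c.png

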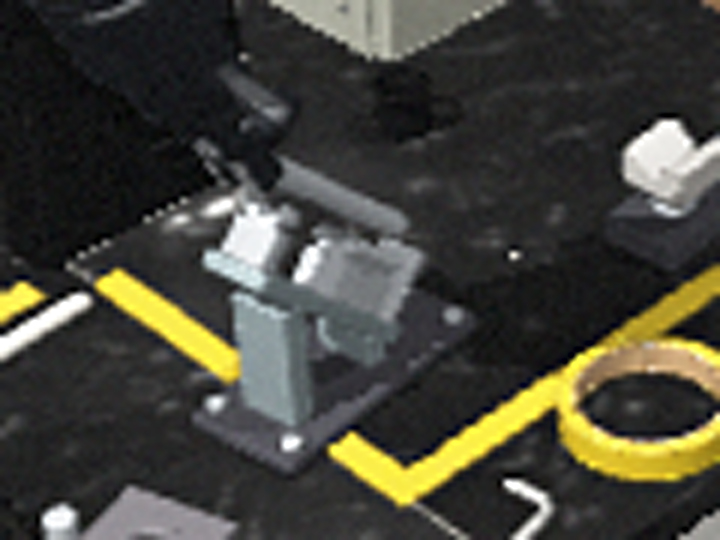

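View pics/w8.png

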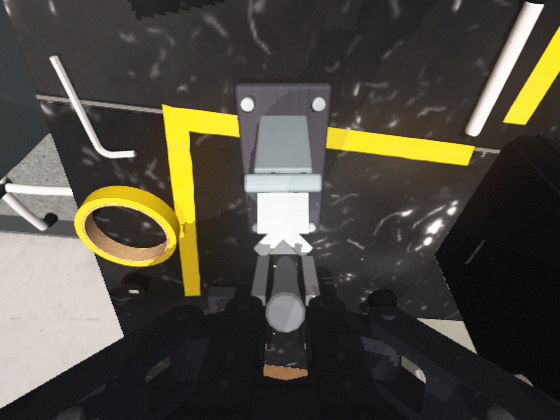

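Request:
servo_tool(moves=[[[2, 0, 0.7, 0, 0, 0], [2, 0, 0.7, 0, 0, 0], [2, 0, 0.7, 0, 0, 0], [1.5, 0, 0.6, 0, 0, 0], [1, 0, 0.3, 0, 0, 0], [0, 0, 0, 0, 0, 0], [0, 0, 0, 0, 0, 0], [0, 0, 0, 0, 0, 0]]])

```text
t: 11.8
eef_pos: [0.5279, 0.1472, 0.1454]
tcp_rot: [3.138, 0.436, 1.702]
ft_force: [-0.2, 0.3, -1.5]
grip_width: 0.127
```

```bash
python3 - <<'E'
from h import *
snap("scene","s5");st()
C=cur();G=C[:3,3]-.019*C[:3,2];B=bed([.5415,.0485,.051],.134);print("in bed",np.linalg.inv(B)@np.r_[G,1]*1000)
im=cv2.imread("pics/s5.png")[200:290,180:300];cv2.imwrite("pics/s5c.png",cv2.resize(im,None,fx=6,fy=6,interpolation=cv2.INTER_CUBIC))
E
```

```text
t 11.85 pos [0.528  0.1472 0.1454] rpy [3.1376 0.4363 1.7017] q [-0.74  0.58  0.27  1.76  0.31  1.   -0.57] F [-0.4 -0.4 -1.2] g 0.131
in bed [-2.83189696e-01  1.55046423e+02  2.86944096e+00  1.00000000e+03]
```

View pics/s5c.png

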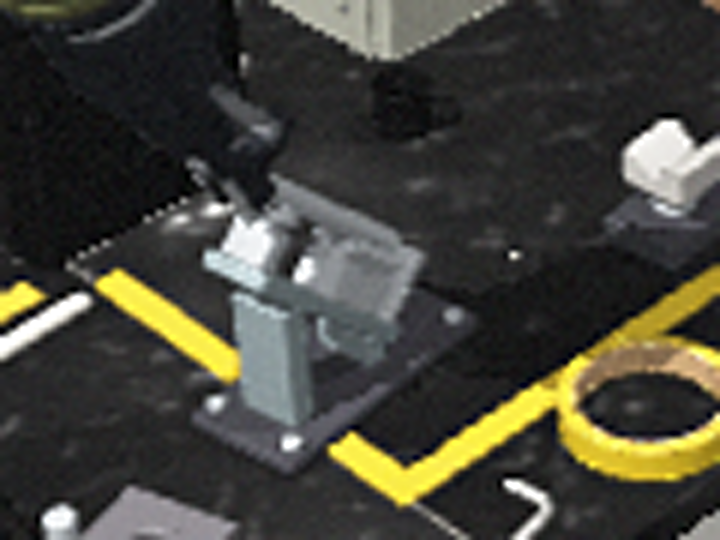

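Request:
servo_tool(moves=[[[1, 0, 0.3, 0, 0, 0], [1, 0, 0.3, 0, 0, 0], [0.7, 0, 0.3, 0, 0, 0], [0, 0, 0, 0, 0, 0], [-0.3, 0, 1, 0, 0, 0], [-0.4, 0, 1, 0, 0, 0], [0, 0, 0, 0, 0, 0], [0, 0, 0, 0, 0, 0]]])

```text
t: 12.85
eef_pos: [0.5279, 0.1478, 0.1419]
tcp_rot: [3.138, 0.436, 1.702]
ft_force: [-0.0, -0.1, -1.7]
grip_width: 0.126
```

```bash
python3 - <<'E'
from h import *
st()
C=cur();G=C[:3,3]-.019*C[:3,2];B=bed([.5415,.0485,.051],.134);print("in bed",np.linalg.inv(B)@np.r_[G,1]*1000)
E
```

```text
t 12.85 pos [0.5279 0.1478 0.1419] rpy [3.1377 0.4364 1.7018] q [-0.74  0.58  0.27  1.77  0.31  0.99 -0.57] F [-0.  -0.1 -1.7] g 0.126
in bed [-2.99245381e-01  1.52998718e+02 -6.23809296e-02  1.00000000e+03]
```

Request:
servo_tool(moves=[[[0.9, 0, 0.3, 0, 0, 0], [0.9, 0, 0.3, 0, 0, 0], [0, 0, 0, 0, 0, 0], [0, 0, 0, 0, 0, 0], [0, 0, 0, 0, 0, 0], [0, 0, 0, 0, 0, 0], [0, 0, 0, 0, 0, 0], [0, 0, 0, 0, 0, 0]]])

```text
t: 13.85
eef_pos: [0.5275, 0.1489, 0.1406]
tcp_rot: [3.138, 0.437, 1.702]
ft_force: [-1.5, -1.8, -0.1]
grip_width: 0.131
```

```bash
python3 - <<'E'
from h import *
snap("wrist","w9");st()
snap("scene","s6")
C=cur();G=C[:3,3]-.019*C[:3,2];B=bed([.5415,.0485,.051],.134);print("in bed",np.linalg.inv(B)@np.r_[G,1]*1000)
im=cv2.imread("pics/s6.png")[200:290,180:300];im2=cv2.imread("pics/w9.png")[130:330,210:370]
cv2.imwrite("pics/s6c.png",np.hstack([cv2.resize(im,(560,420),interpolation=cv2.INTER_CUBIC)[:, :420],cv2.resize(im2,(336,420),interpolation=cv2.INTER_CUBIC)]))
E
```

```text
t 13.9 pos [0.5275 0.1489 0.1406] rpy [3.1381 0.4367 1.7017] q [-0.74  0.59  0.27  1.77  0.31  0.99 -0.57] F [-1.1 -2.9  0.2] g 0.126
in bed [-4.77821978e-01  1.52904930e+02 -1.83341158e+00  1.00000000e+03]
```

View pics/s6c.png

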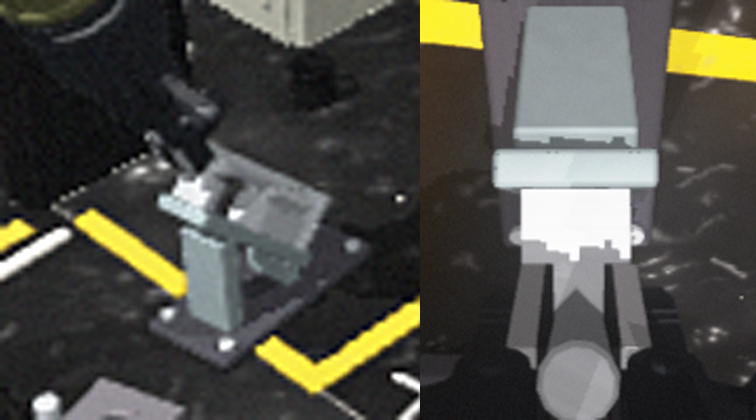

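Request:
servo_tool(moves=[[[0, 0, 0, 0, 0, 0], [0, 0, 0, 0, 0, 0], [0, 0, 0, 0, 0, 0], [0, 0, 0, 0, 0, 0], [0, 0, 0, 0, 0, 0], [0, 0, -3, 0, 0, 0], [0, 0, -15, 0, 0, 0], [0, 0, -20, 0, 0, 0]]], jaw=50)

```text
t: 14.95
eef_pos: [0.5253, 0.1655, 0.176]
tcp_rot: [3.138, 0.436, 1.702]
ft_force: [0.8, 0.8, 0.4]
grip_width: 0.589
```

```bash
python3 - <<'E'
from h import *
snap("wrist","w10");st()
snap("scene","s7")
im=cv2.imread("pics/s7.png")[200:290,180:300];im2=cv2.imread("pics/w10.png")[130:370,210:370]
cv2.imwrite("pics/s7c.png",np.hstack([cv2.resize(im,(560,420),interpolation=cv2.INTER_CUBIC)[:, :420],cv2.resize(im2,(280,420),interpolation=cv2.INTER_CUBIC)]))
E
```

```text
t 15.0 pos [0.5263 0.1675 0.1783] rpy [3.134  0.4341 1.7018] q [-0.77  0.55  0.26  1.71  0.3   1.09 -0.56] F [0.8 2.7 1.8] g 0.584
```

View pics/s7c.png

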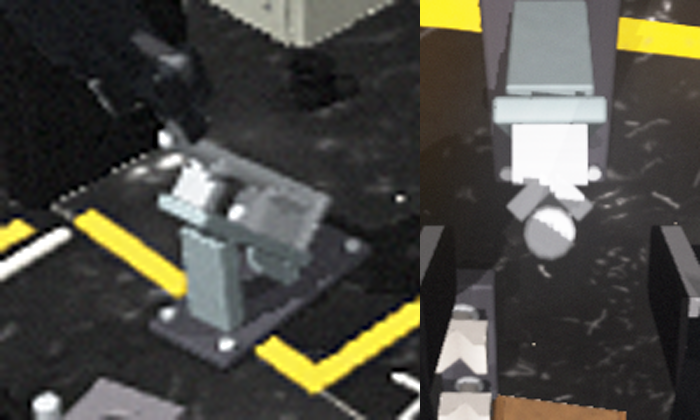

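```bash
python3 - <<'E'
from h import *
B=bed([.5415,.0485,.051],.134)
for z in(0,-.002):print(proj("w10",(B@[0,.17,z,1])[:3]),proj("s7",(B@[0,.17,z,1])[:3]))
C=cur();M=frame(.134,45)
W=pose([.535,.09,.29],.134,10)
T2=pose((B@[0,.085,.09,1])[:3]+.019*M[:,2],.134,45);print(T2[:3,3])
T=rows(C,W,7,0);rows(T,T2,7,0)
E
```

```text
[[284.88411025 262.58064934]] [[215.23242485 228.69924416]]
[[284.87289476 258.25797152]] [[214.93214713 229.34259216]]
[0.54017743 0.05831075 0.16130866]
[[[-17,-0,-10,0,5,-0],[-16,-0,-11,0,5,-0],[-15,-0,-13,0,5,0],[-13,-1,-14,0,5,0],[-13,0,-15,0,5,0],[-11,0,-16,0,5,0],[-9,-0,-17,0,5,0]]]
[[[-8,-0,17,0,5,0],[-9,-0,17,0,5,0],[-11,-0,15,0,5,0],[-12,-0,15,0,5,0],[-13,-0,14,0,5,0],[-14,-0,12,0,5,0],[-16,-0,11,0,5,0]]]
```

Request:
servo_tool(moves=[[[-8, 0, -16, 0, 3, 0], [-16, 0, -13, 0, 5, 0], [-16, 0, -14, 0, 5, 0], [-14, -1, -15, 0, 5, 0], [-14, 0, -16, 0, 5, 0], [-12, 0, -17, 0, 6, 0], [-10, 0, -12, 0, 6, 0], [-8, 0, 0, 0, 6, 0]]], jaw=60)

```text
t: 16.05
eef_pos: [0.5345, 0.0904, 0.2929]
tcp_rot: [3.134, -0.282, 1.705]
ft_force: [-0.9, 0.7, -0.8]
grip_width: 0.703
```

```bash
python3 - <<'E'
from h import *
st();B=bed([.5415,.0485,.051],.134);C=cur();M=frame(.134,45)
T2=pose((B@[0,.085,.09,1])[:3]+.019*M[:,2],.134,45)
rows(C,T2,7,0)
E
```

```text
t 16.05 pos [0.5345 0.0904 0.2929] rpy [ 3.1343 -0.282   1.7047] q [-0.1   0.34  0.11  1.63 -0.34  1.22  0.26] F [-0.9  0.7 -0.8] g 0.703
[[[-10,0,17,0,4,0],[-11,0,16,0,4,0],[-11,0,15,0,4,0],[-13,0,14,0,4,0],[-14,0,14,0,5,0],[-15,0,12,0,4,0],[-16,0,11,0,4,0]]]
```

Request:
servo_tool(moves=[[[-10, 0, 12, 0, 4, 0], [-11, 0, 15, 0, 4, 0], [-11, 0, 15, 0, 4, 0], [-13, 0, 14, 0, 4, 0], [-14, 0, 14, 0, 5, 0], [-15, 0, 12, 0, 4, 0], [-16, 0, 11, 0, 4, 0], [0, 0, 0, 0, 0, 0]]])

```text
t: 17.05
eef_pos: [0.5382, 0.0554, 0.1637]
tcp_rot: [-3.14, -0.786, 1.699]
ft_force: [0.4, 0.3, 0.3]
grip_width: 0.703
```

```bash
python3 - <<'E'
from h import *
snap("wrist","w11");st();B=bed([.5415,.0485,.051],.134)
over("w11",B,"o11",(215,70,355,370),2)
E
```

```text
t 17.1 pos [0.5386 0.0566 0.1653] rpy [ 3.1399 -0.7851  1.7032] q [ 0.31  0.65 -0.03  1.76 -0.74  1.22  0.86] F [0.5 0.5 0.3] g 0.703
```

View pics/o11.png

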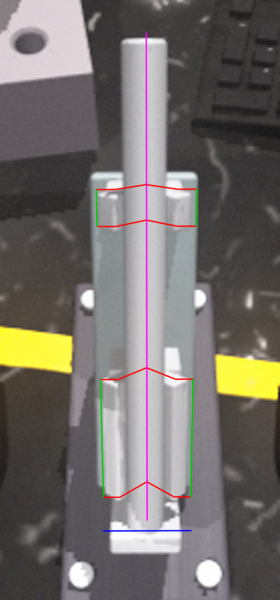

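```bash
python3 - <<'E'
from h import *
B=bed([.5415,.0485,.051],.134)
for P in [(0,.17,.007),(0,.17,0),(0,.17,-.007),(0,0,.007),(0,0,.006),(0,0,0)]: print(P,(proj("w11",(B@[*P,1])[:3])-[215,70])*2)
im=cv2.imread("pics/w11.png");a=cv2.resize(im[80:130,260:320],None,fx=6,fy=6,interpolation=cv2.INTER_CUBIC);b=cv2.resize(im[305:355,260:320],None,fx=6,fy=6,interpolation=cv2.INTER_CUBIC);cv2.imwrite("pics/w11e.png",np.hstack([a,b]))
E
```

```text
(0, 0.17, 0.007) [[145.56252657  30.05878646]]
(0, 0.17, 0) [[145.34680247  31.53936847]]
(0, 0.17, -0.007) [[145.14477989  32.92591267]]
(0, 0, 0.007) [[146.39104956 531.62632356]]
(0, 0, 0.006) [[146.36241539 529.86156341]]
(0, 0, 0) [[146.19515492 519.55308784]]
```

View pics/w11e.png

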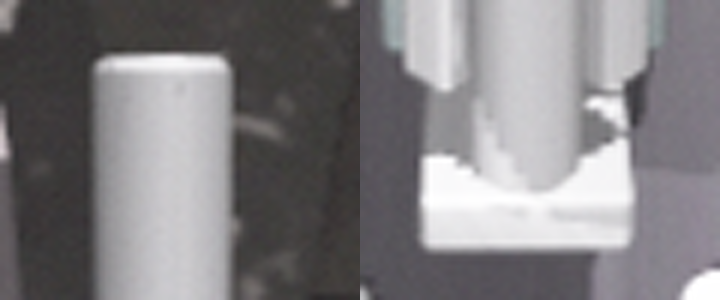

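```bash
python3 - <<'E'
from h import *
B=bed([.5418,.0489,.0485],.134);C=cur();M=frame(.134,45)
print(np.linalg.inv(B)@np.r_[C[:3,3]-.019*C[:3,2],1]*1000)
T2=pose((B@[0,.085,0,1])[:3]+.019*M[:,2],.134,45);print(T2[:3,3])
rows(C,T2,6,1)
E
```

```text
[  -2.17460853   88.26973442   95.91488886 1000.        ]
[0.53197522 0.12177986 0.09516905]
[[[-0.5,0.3,16,0,0,-0],[-0.6,0.3,16,0.1,0,-0],[-0.5,0.4,16,-0,0,-0],[-0.6,0.3,15.9,0,0,-0],[-0.5,0.3,16,0,0,-0.1],[-0.5,0.4,16,0.1,0,0]]]
```

Request:
servo_tool(moves=[[[-0.5, 0.5, 12, 0, 0, 0], [-0.5, 0.5, 18, 0, 0, 0], [-0.5, 0.5, 18, 0, 0, 0], [-0.5, 0.5, 18, 0, 0, 0], [-1, 0, 16, 0, 0, 0], [0, 0, 10, 0, 0, 0], [0, 0, 4, 0, 0, 0], [0, 0, 0, 0, 0, 0]]])

```text
t: 18.1
eef_pos: [0.5325, 0.1226, 0.096]
tcp_rot: [3.137, -0.785, 1.707]
ft_force: [-0.9, 0.6, 0.0]
grip_width: 0.702
```

```bash
python3 - <<'E'
from h import *
snap("wrist","w12");st();B=bed([.5418,.0489,.0485],.134);C=cur()
print(np.linalg.inv(B)@np.r_[C[:3,3]-.019*C[:3,2],1]*1000)
E
```

```text
t 18.15 pos [0.5327 0.1223 0.0961] rpy [ 3.1362 -0.785   1.7068] q [ 0.24  0.72 -0.08  1.88 -0.84  1.02  0.93] F [-0.4  0.5  1. ] g 0.705
[6.65408217e-01 8.59514528e+01 3.70643288e-01 1.00000000e+03]
```

View pics/w12.png

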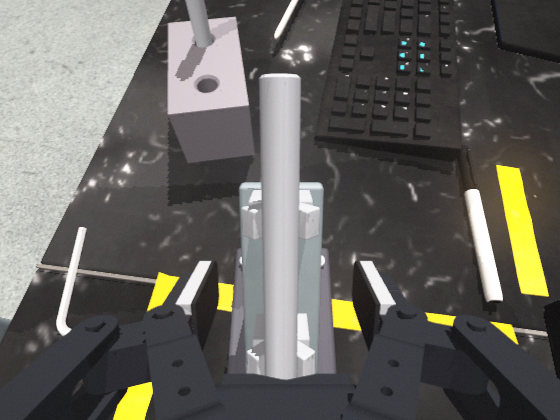

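```bash
python3 - <<'E'
from h import *
B=bed([.5418,.0489,.0485],.134)
print(proj("w12",np.array([(B@[0,y,z,1])[:3] for y,z in [(.17,.007),(.17,-.007),(.168,.007),(.172,.007)]])), proj("w12",(B@[0,.14,0,1])[:3]))
E
```

```text
[[282.71648892  70.52641184]
 [282.8687227   74.58720629]
 [282.71948103  77.27950441]
 [282.71346476  63.70098763]] [[282.83091937 161.72115926]]
```

Request:
servo_tool(moves=[[[-1, 0, 0.5, 0, 0, 0], [0, 0, 0, 0, 0, 0], [0, 0, 0, 0, 0, 0], [0, 0, 0, 0, 0, 0], [0, 0, 0, 0, 0, 0], [0, 0, 0, 0, 0, 0], [0, 0, 0, 0, 0, 0], [0, 0, 0, 0, 0, 0]]], jaw=8, grip_force=90)

```text
t: 19.15
eef_pos: [0.5307, 0.1217, 0.0951]
tcp_rot: [3.14, -0.786, 1.706]
ft_force: [-5.5, -4.3, 6.2]
grip_width: 0.123
```

```bash
python3 - <<'E'
from h import *
snap("wrist","w13");s=st();C=cur()
np.save("grasp2.npy",C)
B=bed([.5418,.0489,.0485],.134)
print(np.linalg.inv(B)@np.r_[C[:3,3]-.019*C[:3,2],1]*1000)
T=C.copy();T[:3,3]-=C[:3,2]*.06;T[2,3]+=.05
rows(C,T,6,0)
E
```

```text
t 19.2 pos [0.5307 0.1217 0.0951] rpy [ 3.1398 -0.7858  1.7059] q [ 0.24  0.72 -0.08  1.88 -0.84  1.02  0.94] F [-6.2 -5.1  5.3] g 0.121
[-1.24608937e+00  8.50409775e+01 -7.78715323e-02  1.00000000e+03]
[[[6,0,-16,-0,0,-0],[6,0,-16,-0,0,-0],[6,0,-16,-0,0,-0],[6,0,-16,-0,0,-0],[5,0,-15,-0,0,-0],[6,0,-16,-0,0,-0]]]
```

View pics/w13.png

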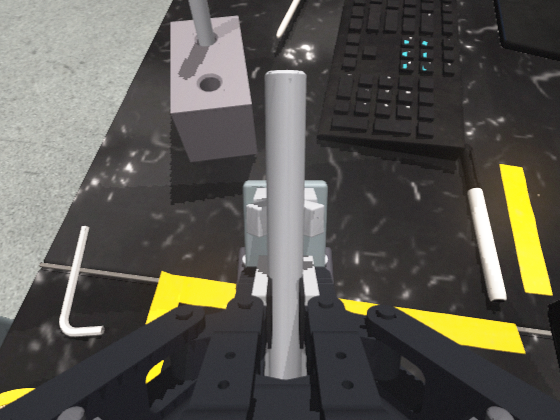

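Request:
servo_tool(moves=[[[0, 0, -5, 0, 0, 0], [0, 0, -14, 0, 0, 0], [0, 0, -18, 0, 0, 0], [3, 0, -20, 0, -3, 0], [5, 0, -22, 0, -6, 0], [5, 0, -22, 0, -6, 0], [0, 0, -20, 0, -6, 0], [-10, 0, -15, 0, -6, 0]]])

```text
t: 20.2
eef_pos: [0.5436, 0.0386, 0.2072]
tcp_rot: [3.135, -0.31, 1.704]
ft_force: [-0.2, -0.7, -1.5]
grip_width: 0.122
```

```bash
python3 - <<'E'
from h import *
s=st();C=cur()
T=pose([.498,-.165,.15],.09,0)
rows(C,T,8,0)
snap("top","t2");snap("scene","s8")
E
```

```text
t 20.2 pos [0.5436 0.0386 0.2072] rpy [ 3.1352 -0.3103  1.7045] q [-0.02  0.44  0.15  1.74 -0.42  1.08  0.47] F [-0.2 -0.7 -1.5] g 0.122
[[[-25,-9,-1,-0,-2,0],[-26,-9,0,0,-2,1],[-26,-9,2,-0,-3,-0],[-25,-8,2,-0,-2,0],[-26,-9,3,-0,-2,1],[-25,-8,4,-0,-2,-0],[-25,-8,5,-0,-3,0],[-25,-8,7,-0,-2,0]]]
```

View pics/s8.png

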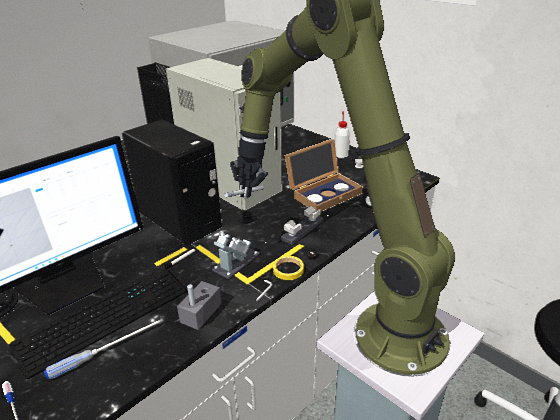

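Request:
servo_tool(moves=[[[-25, -9, -3, 0, -2, 0], [-26, -9, -1, 0, -2, 1], [-26, -9, 2, 0, -3, 0], [-25, -8, 2, 0, -2, 0], [-26, -9, 3, 0, -2, 1], [-25, -8, 4, 0, -2, 0], [-25, -8, 5, 0, -3, 0], [-22, -7, 5, 0, -2, 0]]])

```text
t: 21.3
eef_pos: [0.4981, -0.1628, 0.1513]
tcp_rot: [-3.138, 0.002, 1.669]
ft_force: [0.4, -0.2, -1.3]
grip_width: 0.124
```

Request:
servo_tool(moves=[[[0, 0, 0, 0, 0, 0], [0, 0, 0, 0, 0, 0], [0, 0, 0, 0, 0, 0], [0, 0, 0, 0, 0, 0], [0, 0, 0, 0, 0, 0], [0, 0, 0, 0, 0, 0], [0, 0, 0, 0, 0, 0], [0, 0, 0, 0, 0, 0]]])

```text
t: 22.3
eef_pos: [0.4986, -0.1614, 0.1518]
tcp_rot: [-3.138, 0.0, 1.669]
ft_force: [1.0, -1.4, -1.1]
grip_width: 0.12
```

```bash
python3 - <<'E'
from h import *
s=st();snap("wrist","w14");snap("scene","s9");snap("top","t3")
im=cv2.imread("pics/s9.png")[190:270,240:360];cv2.imwrite("pics/s9c.png",cv2.resize(im,None,fx=6,fy=6,interpolation=cv2.INTER_CUBIC))
E
```

```text
t 22.3 pos [ 0.4986 -0.1614  0.1518] rpy [-3.1382  0.      1.6694] q [ 0.06  0.45  0.3   1.88 -0.17  0.84  0.55] F [ 1.  -1.4 -1.1] g 0.12
```

View pics/w14.png

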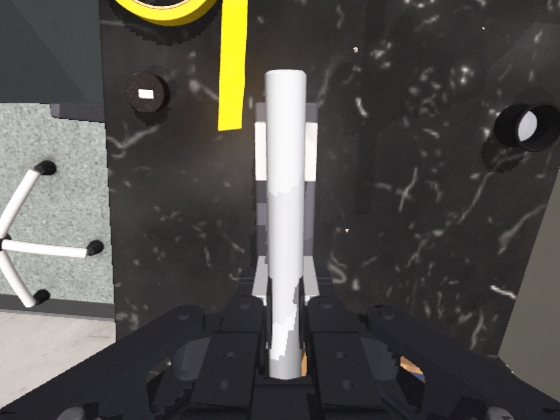

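View pics/s9c.png

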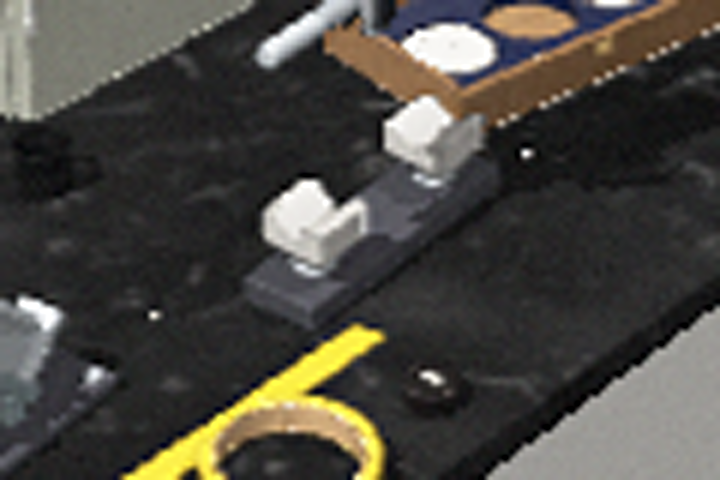

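```bash
python3 - <<'E'
from h import *
im=cv2.imread("pics/w14.png");cv2.imwrite("pics/w14c.png",cv2.resize(im[60:270,235:340],None,fx=3.6*.78,fy=3.6*.78,interpolation=cv2.INTER_CUBIC))
a=cv2.resize(im[95:190,245:330],None,fx=6,fy=6,interpolation=cv2.INTER_CUBIC);cv2.imwrite("pics/w14d.png",a)
C=cur();G=C[:3,3]-.019*C[:3,2];print("G",G,"barend proj",proj("w14",np.array([G+.085*C[:3,0]+[0,0,.007],G+.085*C[:3,0]-[0,0,.007]])), proj("w14",np.array([G+.06*C[:3,0]])))
E
```

```text
G [ 0.49866945 -0.16137171  0.17080844] barend proj [[283.71945765  67.3591973 ]
 [284.02215287  71.79511624]] [[283.91569274 145.37716628]]
```

View pics/w14d.png

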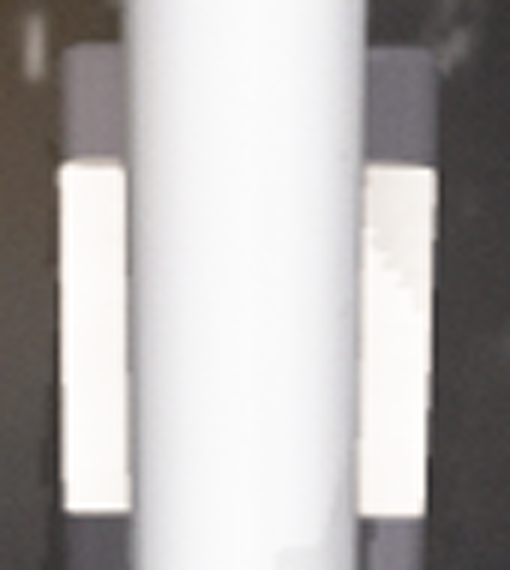

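View pics/w14c.png

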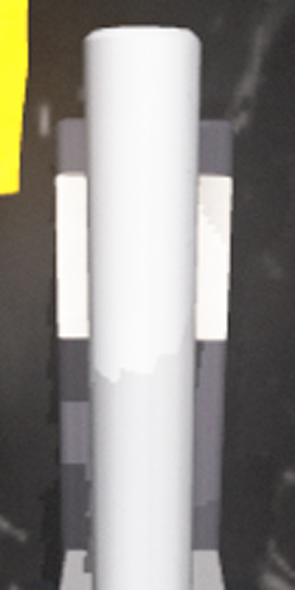

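```bash
python3 - <<'E'
from h import *
d=lambda u,v:(245+u/6-.4,95+v/6-.4)
P=np.array([onz("w14",d(*c),.056) for c in[(60,164),(437,167),(426,515),(64,512)]]);print(P.round(4),P.mean(0),np.linalg.norm(P[0]-P[1]),np.linalg.norm(P[1]-P[2]))
b=np.array([onz("w14",d(*c),.018) for c in[(66,46),(437,49)]]);print(b)
v=P[:2].mean(0)-P[2:].mean(0);print("yaw from centerline",np.arctan2(-v[0],v[1]),"from widths",[np.arctan2((q[1]-q[0])[1],(q[1]-q[0])[0]) for q in (P[:2],P[[3,2]],b)])
for n in("scene1","s9"):
  pass
f=lambda u,v:(240+u/6,190+v/6)
# scene: anvil top corners
for c in[(300,178),(435,98)]: print(onz("s9",f(*c),.056))
E
```

```text
[[ 0.4719 -0.1001  0.056 ]
 [ 0.5141 -0.0963  0.056 ]
 [ 0.5178 -0.1359  0.056 ]
 [ 0.4753 -0.1398  0.056 ]] [ 0.49479996 -0.11800973  0.056     ] 0.042345050248685165 0.039760982941612316
[[ 0.46836796 -0.08727163  0.018     ]
 [ 0.51572862 -0.08293259  0.018     ]]
yaw from centerline 0.08952055285306727 from widths [np.float64(0.09156402536347504), np.float64(0.09147890946512843), np.float64(0.09136175221233467)]
[ 0.51890194 -0.13289799  0.056     ]
[ 0.51843246 -0.24675128  0.056     ]
```

```bash
python3 - <<'E'
from h import *
C=cur();T=pose([.500,-.1733,.0355+.015],.0912,0);rows(C,T,6,1)
E
```

```text
[[[-2,0.1,16.9,-0,0,0.1],[-2,0.1,16.9,-0.1,0,0],[-2,0.1,16.9,0,0,0.1],[-2,0,16.8,-0,0,0.1],[-2,0.1,16.9,-0.1,0,0.1],[-2,0,16.9,0,0,0]]]
```

Request:
servo_tool(moves=[[[-2, 0, 15, 0, 0, 0.1], [-2, 0.1, 18, -0.1, 0, 0.1], [-2, 0, 18, 0, 0, 0.1], [-2, 0.1, 18, 0, 0, 0.1], [-2, 0, 18, -0.1, 0, 0], [-2, 0.1, 14, 0, 0, 0], [0, 0, 0, 0, 0, 0], [0, 0, 0, 0, 0, 0]]])

```text
t: 23.45
eef_pos: [0.5, -0.1735, 0.051]
tcp_rot: [3.141, 0.0, 1.662]
ft_force: [0.9, -0.2, -1.7]
grip_width: 0.122
```

```bash
python3 - <<'E'
from h import *
s=st();snap("wrist","w15");snap("scene","s10")
C=cur();T=pose([.500,-.1733,.0355],.0912,0);rows(C,T,4,1)
im=cv2.imread("pics/s10.png")[190:270,240:360];a=cv2.resize(im,None,fx=4,fy=4,interpolation=cv2.INTER_CUBIC)
im=cv2.imread("pics/w15.png")[20:230,220:350];b=cv2.resize(im,(int(130*320/210),320),interpolation=cv2.INTER_CUBIC)
cv2.imwrite("pics/c15.png",np.hstack([a,b]))
E
```

```text
t 23.45 pos [ 0.5    -0.1735  0.051 ] rpy [3.1412e+00 2.0000e-04 1.6622e+00] q [ 0.13  0.59  0.24  1.98 -0.24  0.6   0.62] F [ 0.9 -0.2 -1.7] g 0.122
[[[0,-0.1,4,0,0,0],[0.1,-0,3.9,0,0,0],[0,-0.1,4,0.1,0,0],[0.1,-0.1,4,-0,0,0]]]
```

View pics/c15.png

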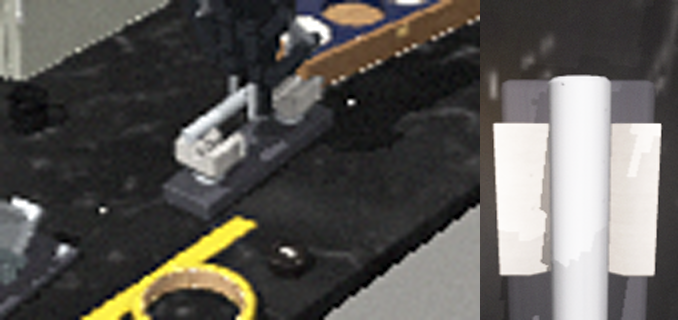

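Request:
servo_tool(moves=[[[0, 0, 4, 0, 0, 0], [0, 0, 4, 0, 0, 0], [0, 0, 3, 0, 0, 0], [0, 0, 2, 0, 0, 0], [0, 0, 1, 0, 0, 0], [0, 0, 0, 0, 0, 0], [0, 0, 0, 0, 0, 0], [0, 0, 0, 0, 0, 0]]])

```text
t: 24.55
eef_pos: [0.4999, -0.1734, 0.0369]
tcp_rot: [3.141, 0.0, 1.662]
ft_force: [-1.0, 0.2, -1.7]
grip_width: 0.12
```

Request:
servo_tool(moves=[[[0, 0, 0.5, 0, 0, 0], [0, 0, 0.5, 0, 0, 0], [0, 0, 0, 0, 0, 0], [0, 0, 0, 0, 0, 0], [0, 0, 0, 0, 0, 0], [0, 0, 0, 0, 0, 0], [0, 0, 0, 0, 0, 0], [0, 0, 0, 0, 0, 0]]])

```text
t: 25.55
eef_pos: [0.4999, -0.1733, 0.0358]
tcp_rot: [3.141, 0.0, 1.662]
ft_force: [-0.5, -0.7, -1.1]
grip_width: 0.123
```

No contact yet; continue in half-millimetre steps.

Request:
servo_tool(moves=[[[0, 0, 0.4, 0, 0, 0], [0, 0, 0.4, 0, 0, 0], [0, 0, 0, 0, 0, 0], [0, 0, 0, 0, 0, 0], [0, 0, 0, 0, 0, 0], [0, 0, 0, 0, 0, 0], [0, 0, 0, 0, 0, 0], [0, 0, 0, 0, 0, 0]]])

```text
t: 26.55
eef_pos: [0.4998, -0.1734, 0.035]
tcp_rot: [3.141, 0.0, 1.662]
ft_force: [0.2, 0.3, -0.9]
grip_width: 0.122
```

```bash
python3 - <<'E'
from h import *
s=st();snap("wrist","w16");snap("scene","s11")
print(s["wrist_torque"])
im=cv2.imread("pics/s11.png")[190:270,240:360];a=cv2.resize(im,None,fx=4,fy=4,interpolation=cv2.INTER_CUBIC)
im=cv2.imread("pics/w16.png")[20:230,220:350];b=cv2.resize(im,(int(130*320/210),320),interpolation=cv2.INTER_CUBIC)
cv2.imwrite("pics/c16.png",np.hstack([a,b]))
C=cur();G=C[:3,3]-.019*C[:3,2];print("G",G,"barend proj",proj("w16",np.array([G+.085*C[:3,0]+[0,0,.007],G+.085*C[:3,0]-[0,0,.007]])))
E
```

```text
t 26.55 pos [ 0.4998 -0.1734  0.035 ] rpy [3.1414e+00 1.0000e-04 1.6623e+00] q [ 0.14  0.62  0.23  1.99 -0.25  0.56  0.63] F [ 0.2  0.3 -0.9] g 0.122
[-0.01734608  0.05343406 -0.00047916]
G [ 0.499836   -0.17330611  0.05400133] barend proj [[283.78090354  67.31325523]
 [283.93804163  71.75295988]]
```

View pics/c16.png

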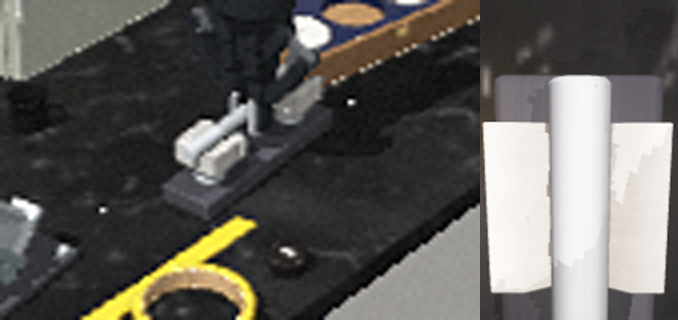

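Request:
servo_tool(moves=[[[0, 0, 0.5, 0, 0, 0], [0, 0, 0.5, 0, 0, 0], [0, 0, 0, 0, 0, 0], [0, 0, 0, 0, 0, 0], [0, 0, 0, 0, 0, 0], [0, 0, 0, 0, 0, 0], [0, 0, 0, 0, 0, 0], [0, 0, 0, 0, 0, 0]]])

```text
t: 27.65
eef_pos: [0.4998, -0.1734, 0.0341]
tcp_rot: [3.141, 0.0, 1.662]
ft_force: [-1.6, 0.7, 4.1]
grip_width: 0.116
```

```bash
python3 - <<'E'
from h import *
s=st();snap("wrist","w17")
im=cv2.imread("pics/w17.png")[55:225,220:345];cv2.imwrite("pics/c17.png",cv2.resize(im,None,fx=3.5,fy=3.5,interpolation=cv2.INTER_CUBIC))
E
```

```text
t 27.65 pos [ 0.4998 -0.1734  0.0341] rpy [3.1415e+00 1.0000e-04 1.6623e+00] q [ 0.14  0.62  0.23  1.99 -0.25  0.56  0.63] F [-1.6  0.7  4.1] g 0.116
```

View pics/c17.png

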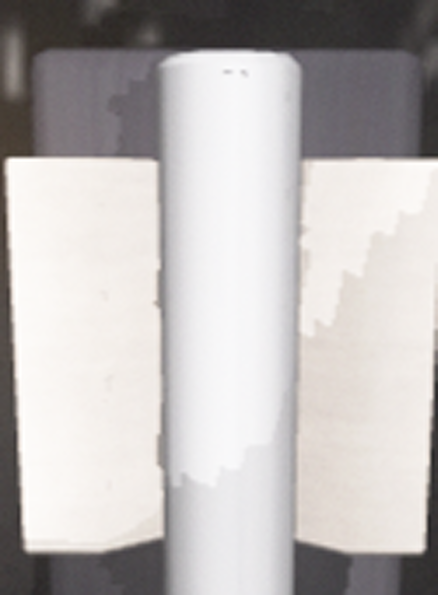

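```bash
python3 - <<'E'
from h import *
f=lambda u,v:(220+u/3.5-.4,55+v/3.5-.4)
yd=np.array([-np.sin(.0912),np.cos(.0912),0])
A=onz("w17",f(85,158),.056)@yd;A2=onz("w17",f(370,158),.056)@yd;I=onz("w17",f(65,551),.056)@yd;I2=onz("w17",f(390,551),.056)@yd
E=onz("w17",f(230,50),.0615)@yd;E2=onz("w17",f(230,58),.0545)@yd
print("outer",A,A2,"inner",I,I2,"end",E,E2); o=(A+A2)/2;i=(I+I2)/2;print("len",o-i,"bar end beyond outer",E-o)
E
```

```text
outer -0.14276929619214984 -0.1427442569887899 inner -0.18204791309349078 -0.1820135460592372 end -0.13372523846518775 -0.1337265304958812
len 0.03927395298589412 bar end beyond outer 0.009031538125282124
```

Request:
servo_tool(moves=[[[0, 0, 0, 0, 0, 0], [0, 0, 0, 0, 0, 0], [0, 0, 0, 0, 0, 0], [0, 0, 0, 0, 0, 0], [0, 0, 0, 0, 0, 0], [0, 0, 0, 0, 0, 0], [0, 0, -3, 0, 0, 0], [0, 0, -10, 0, 0, 0]]], jaw=60)

```text
t: 28.7
eef_pos: [0.4995, -0.1732, 0.0471]
tcp_rot: [-3.141, -0.0, 1.662]
ft_force: [0.8, 0.3, 0.0]
grip_width: 0.704
```

Request:
servo_tool(moves=[[[0, 0, -20, 0, 0, 0], [0, 0, -25, 0, 0, 0], [0, 0, -25, 0, 0, 0], [0, 0, -25, 0, 0, 0], [0, 0, -25, 0, 0, 0], [10, 0, -15, 0, 0, 0], [0, 0, 0, 0, 0, 0], [0, 0, 0, 0, 0, 0]]])

```text
t: 29.7
eef_pos: [0.4985, -0.1629, 0.1814]
tcp_rot: [-3.141, -0.0, 1.663]
ft_force: [0.1, -0.0, -0.2]
grip_width: 0.701
```

```bash
python3 - <<'E'
from h import *
s=st();snap("wrist","w18");snap("scene","s12")
im=cv2.imread("pics/s12.png")[190:270,240:360];cv2.imwrite("pics/s12c.png",cv2.resize(im,None,fx=5,fy=5,interpolation=cv2.INTER_CUBIC))
E
```

```text
t 29.7 pos [ 0.4985 -0.1629  0.1814] rpy [-3.1407e+00 -4.0000e-04  1.6630e+00] q [ 0.05  0.41  0.32  1.84 -0.16  0.91  0.53] F [ 0.1 -0.  -0.2] g 0.701
```

View pics/w18.png

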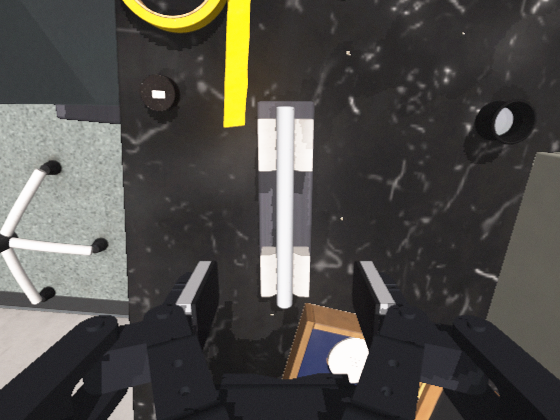

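View pics/s12c.png

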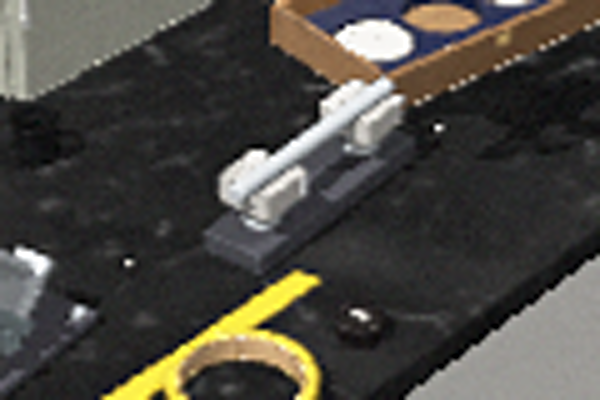

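```bash
python3 - <<'E'
from h import *
yd=np.array([-np.sin(.0912),np.cos(.0912),0])
e=[onz("w18",(285.5,107),.0615)@yd,onz("w18",(285,307.5),.056)@yd];a=[onz("w18",(265,119),.056)@yd,onz("w18",(265,297.5),.056)@yd]
print(e,a,"len",e[0]-e[1],"overhang",e[0]-a[0],a[1]-e[1])
print(arm.finish_job())
E
```

```text
[np.float64(-0.13433357862578638), np.float64(-0.3056233923367637)] [np.float64(-0.14302836353871165), np.float64(-0.2955709639511853)] len 0.17128981371097735 overhang 0.008694784912925274 0.010052428385578405
the job is handed in; nothing more can be done
None
```

The long bar is resting level in both V anvils of the larger rest and is centred lengthwise. I handed the job in at about 29.7 s of the 51 s allowed.

**What I did:**
1. I gripped the bar by its top end and lifted it out of the storage block.
2. I tilted it to 45°, laid it in the sloping V-block and let go. The wrist picture showed its foot against the stop.
3. I picked it up again by its middle, levelled it and lowered it until contact registered at about 4 N. Then I released it and moved the gripper clear.

**Last checks:**
- **Seating:** The wrist and scene pictures show the bar in both grooves.
- **Centring:** Just before release, the near end stood 9.0 mm past its anvil, where 9 mm is ideal. Afterwards I measured 8.7 mm and 10.1 mm at the two ends, from a coarser picture, so it is centred to within about 1 mm.
- **Forces:** The wrist force read about zero after I backed away, and every reading I took during the job was below 10 N.
- **Bystanders:** I did not move the short bar or the loose things. I did not recheck them one by one at the end.

**Disagreements:**
- The gripper reported a width of about 10–11 mm on the 14 mm bar, although the pictures showed a firm grip.
- Both supports sat slightly lower than I had estimated: about 2 mm for the V-block and 1 mm for the anvils. I found the contact in small steps with the force reading.

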